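Cover the mugs with lids from the spring dispenser

ROBOT

A 6-joint arm with a two-finger parallel gripper is mounted at the origin on the work surface; the furniture and walls round the work are solid. World frame = base frame: x ahead of the robot, y to its left, z up, the work surface at z = 0. Lengths are in m, angles in rad, forces in N, time in s.
With the tool pointing down it reaches from about 0.3 to 0.775 m from the base axis. Payload 14.6 kg.
Tool frame: the origin (TCP) lies at the very end of the fingers, on their centre line; the grasp point (between the pads) lies 19 mm behind it (pinch_z is the distance from the TCP to the grasp point, in m); z points along the fingers, y is the line along which they close (so a half turn about z gives the same grasp; the last joint's range is limited). The gripper opens to 94 mm and grips with 3 to 60 N. Pads are 16 mm wide; open, the fingers measure 119 mm over their backs; the gripper's body (75 mm by 177 mm) begins 78 mm behind the grasp point.
Start: joints at [-1.379, 0.3, 1.521, -0, 1.321, -0.067], TCP at [0.141, -0.532, 0.205] pointing down, gripper open.
Joint ranges: [-3.03, 3.03], [-0.79, 2.21], [0.23, 2.52], [-1.04, 4.18], [0, 3.07], [-2.55, 2.55]. Speed limits (rad/s): [2.22, 2.22, 2.57, 3.14, 3.14, 3.14].

INTERFACE

Orientations are given as a 3x3 rotation matrix whose columns are the frame's x, y, z axes.
In Python, from station import * gives the robot as it stands. The module is installed in compiled form; this text tells all that it offers.
- The arm moves only by the tool apply_moves, never from a script. Its argument "series" is a list of rows, each an object of numbers: "x", "y", "z": the shift along the tool's x, y, z in cm; "ax", "ay", "az": the turn, a rotation vector about the tool's x, y, z in degrees; "jaw": the closure, from 0 (fully open) to 1 (shut). A call has 1 to 12 rows; each row is the pose to reach, as a shift and turn from the pose commanded when the call began, along the tool's axes at that moment; what a row does not reach only later rows make up. A row lasts 1/8 s, in which the tool goes at most 62.5 mm and 10.7 degrees, less where a joint would pass 70% of its speed; a pose out of reach is approached as far as the arm can. A call with a gripper value outside its range is refused whole. The fingers move at their own pace and stop on an object; the grip force is fixed at half the most. Time passes only in rows, so rows that repeat a pose let the fingers close. It gives the time, the measured TCP pose, the force, the opening and the grip force at its end, in the units of the state.
- observe(): the state, without advancing time (a new reading comes with each control period).
- read_camera(name): name is "scene" or "top" or "wrist"; returns a dict with "frame" (400x640x3 uint8, blue, green, red), "depth" (400x640 float32, m along the optical axis (not along the pixel's ray), 0 where there is no reading), "fx", "fy", "cx", "cy" (pixels), "origin" and "attitude" of the camera in the world. Camera axes: x right, y up, looking along -z (the intrinsics and any distortion apply to the point x, -y, -z); pixel columns grow to the right and rows downward; lengths in m; the calibration is good to about 2 mm. A picture is of the moment at which its call begins.
- job_done(): hands the job in; it is judged then, once.
The state is a dict: "clock": time; "joint_pos": joint angles; "joint_vel": joint speeds; "joint_efforts": joint torques, N m; "tool_pos": TCP position; "ee_rot": TCP orientation; "wrist_force": force on the tool from outside, world axes, zero at the start; "moment": the same for the moment, N m; "width": finger opening in m; "gripper_force": force on a finger pad.
Only numpy, scipy, OpenCV 4.12 (cv2) and the standard library are available. Lean on these libraries where they do the work, as an engineer would, in place of code of your own. Each camera call takes 0.05 s, during which the arm holds its last target. There are 200 camera calls.

TASK

The tea in these mugs has to stay warm: swing the dispenser's hold-down arm fully open by its red grip, lift a lid off the spring-loaded stack for every mug on the table and set it flat and centred on the mug with its plug inside the rim, then swing the arm fully closed again over the lids that are left. Leave the mugs standing upright and do not knock against the honey jar; if a lid is dropped, another may be used in its place.

Things in the scene. Friction and masses are not known exactly. Their poses are not given: they have to be found in the camera images.
- green_mug_mouth (a point): green mug with a cream foot, 99 mm high, 86 mm across the rim, open at the top; may be absent. The point is the centre of its mouth, level with the rim; z points up out of the mug, the handle sticks out 78 mm from the mug's axis towards -y of this point
- teal_mug_mouth (a point): teal mug with a blue-grey foot, 99 mm high, 88 mm across the rim, open at the top; may be absent. The point is the centre of its mouth, level with the rim; z points up out of the mug, the handle sticks out 78 mm from the mug's axis towards -y of this point
- grey_mug_mouth (a point): plain blue-grey mug, 94 mm high, 82 mm across the rim, open at the top; may be absent. The point is the centre of its mouth, level with the rim; z points up out of the mug, the handle sticks out 78 mm from the mug's axis towards -y of this point
- grey_mug2_mouth (a point): a second plain blue-grey mug, like the first, 94 mm high, 82 mm across the rim, open at the top; may be absent. The point is the centre of its mouth, level with the rim; z points up out of the mug, the handle sticks out 78 mm from the mug's axis towards -y of this point
- lid1_knob (a point): wooden mug lid, 100 g: disc 92 mm wide, 8 thick; round knob on it 24 mm wide, 18 high; black tapered plug ring under it, 51 to 59 mm wide, 25 deep, fits a mug with some mm of play. Point: knob's centre, 9 mm above the disc's top, 17 above its underside (which rests on the rim), 42 above the plug's foot; z up. Bottom lid of the stack at the start
- lid2_knob (a point): wooden mug lid, 100 g: disc 92 mm wide, 8 thick; round knob on it 24 mm wide, 18 high; black tapered plug ring under it, 51 to 59 mm wide, 25 deep, fits a mug with some mm of play. Point: knob's centre, 9 mm above the disc's top, 17 above its underside (which rests on the rim), 42 above the plug's foot; z up. Lid 2 from the bottom of the stack at the start
- lid3_knob (a point): wooden mug lid, 100 g: disc 92 mm wide, 8 thick; round knob on it 24 mm wide, 18 high; black tapered plug ring under it, 51 to 59 mm wide, 25 deep, fits a mug with some mm of play. Point: knob's centre, 9 mm above the disc's top, 17 above its underside (which rests on the rim), 42 above the plug's foot; z up. Lid 3 from the bottom of the stack at the start
- lid4_knob (a point): wooden mug lid, 100 g: disc 92 mm wide, 8 thick; round knob on it 24 mm wide, 18 high; black tapered plug ring under it, 51 to 59 mm wide, 25 deep, fits a mug with some mm of play. Point: knob's centre, 9 mm above the disc's top, 17 above its underside (which rests on the rim), 42 above the plug's foot; z up. Lid 4 from the bottom of the stack at the start
- lid5_knob (a point): wooden mug lid, 100 g: disc 92 mm wide, 8 thick; round knob on it 24 mm wide, 18 high; black tapered plug ring under it, 51 to 59 mm wide, 25 deep, fits a mug with some mm of play. Point: knob's centre, 9 mm above the disc's top, 17 above its underside (which rests on the rim), 42 above the plug's foot; z up. Top lid of the stack at the start
- dispenser_axis (a point): steel dispenser fixed to the table, base 148 mm wide, 4 guide posts 50 mm from its axis (tips 3 mm below the top lid's upper face); lids nest 33 mm apart on a plate on a soft spring (30 N/m): when the top lid is lifted straight off, the next rises 33 mm to the same height, knob centre about 224 mm above the table. Point: on the stack's axis, 14 mm above the table; -x is its front
- keeper (a joint): quarter-turn hold-down arm: 0 = closed (over the stack, pad 4 mm above the top knob, so no lid can be lifted out), 1.571 = fully open (swung clear to the dispenser's -y side); stops at both ends. Turns about an upright hinge, stays where it is left (friction 0.08 N m)
- keeper_grip (a point): red upright round grip, 22 mm wide, 32 high, on the free end of the hold-down arm, 125 mm from the hinge axis. Point: its centre, 20 mm above the arm's upper face. Seen from above it travels counter-clockwise about the hinge as the arm opens
- keeper_hinge (a point): fixed point on the arm's upright hinge axis, level with the grip's centre, 85 mm behind the stack's axis
- honey_jar: honey jar, 64 mm across, 109 mm high, a bystander; origin at the centre of its underside
Things that resemble listed ones, but are neither listed nor needed, are in the scene too. What is shaped like the part that bears lid1_knob but purple is not meant.

How it is judged:
By the outcome, as a careful person would: the job done as asked, in the order asked, and still so for the second after the job is handed in, with the robot touching nothing.
Of green_mug, teal_mug, grey_mug, grey_mug2 only 2 to 4 are there at a start; the rules pass over those that are not, and their reading is None.
At some moment in a run one of grey_mug, grey_mug2 may be knocked a few centimetres aside while the robot is not near it.
Once in a run the grip may slacken for a moment while it holds something.
It also fails if it takes over 210 s, if anything falls off the work surface, if the arm or the gripper's body presses on something with over 40 N, if the wrist force passes 120 N, or if a joint passes its speed limit or range.

## Working session

There is one attempt and no reset: what is moved stays moved. The work goes in short steps, Python scripts to look and compute and a tool call to move; the robot and the scene stay as the last step left them, time stands still between calls to the robot, and variables do not carry over. Pictures are saved under pics/ and viewed, at most 14 in all, crops included, and the job is handed in when it is done.

Besides the shell and the picture viewer there is one more tool, called after "Emit:" by a JSON object that holds its "name" and its "arguments". apply_moves: Moves the arm, as the interface text tells. Its arguments: {"type":"object","properties":{"series":{"type":"array","items":{"type":"object","properties":{"x":{"type":"number"},"y":{"type":"number"},"z":{"type":"number"},"ax":{"type":"number"},"ay":{"type":"number"},"az":{"type":"number"},"jaw":{"type":"number"}}}}},"required":["series"]}

```bash
mkdir -p pics
cat > h.py <<'E'
from station import *
import numpy as np, cv2
def pts(c):
    d=c["depth"]; v,u=np.mgrid[0:d.shape[0],0:d.shape[1]]
    P=np.stack([(u-c["cx"])/c["fx"]*d,-(v-c["cy"])/c["fy"]*d,-d],-1)
    W=P@np.array(c["attitude"]).T+np.array(c["origin"]); W[d==0]=np.nan
    return W
def save(c,n): cv2.imwrite(f"pics/{n}.png",c["frame"])
def get(n):
    c=read_camera(n); return c,pts(c)
E
python3 - <<'E'
from h import *
for n in ("top","scene"):
    c,W=get(n); save(c,n+"1"); np.save(n+"W.npy",W); print(n,c["origin"],np.round(c["attitude"],3).tolist(),c["fx"],c["cx"],c["cy"],[k for k in c])
s=observe(); print(s["tool_pos"],np.round(s["ee_rot"],3).tolist(),s["width"])
E
```

```text
top [-0.53404278  0.30593901  1.51192878] [[-0.371, 0.736, -0.566], [-0.928, -0.29, 0.232], [0.006, 0.612, 0.791]] 500.95480489361563 325.994450321013 202.04595474643145 ['frame', 'depth', 'fx', 'fy', 'cx', 'cy', 'origin', 'attitude']
scene [-0.09851489 -0.86747116  1.11875901] [[0.844, 0.384, -0.376], [-0.537, 0.6, -0.593], [-0.002, 0.702, 0.712]] 503.32721615387914 321.4947878753352 203.65346266821183 ['frame', 'depth', 'fx', 'fy', 'cx', 'cy', 'origin', 'attitude']
[ 0.14071644 -0.53147033  0.20493009] [[0.967, 0.256, -0.0], [0.256, -0.967, 0.001], [0.0, -0.001, -1.0]] 0.09364202206641149
```

View pics/top1.png

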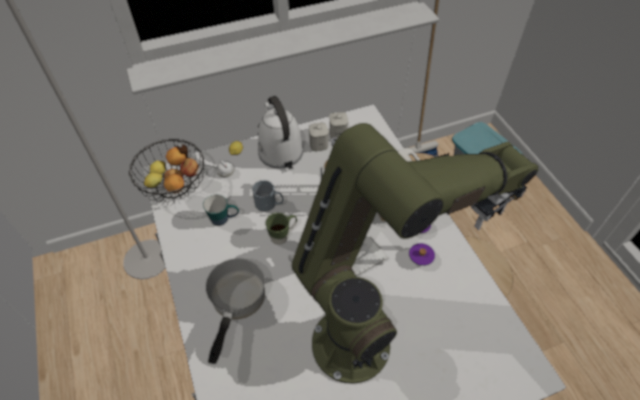

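View pics/scene1.png

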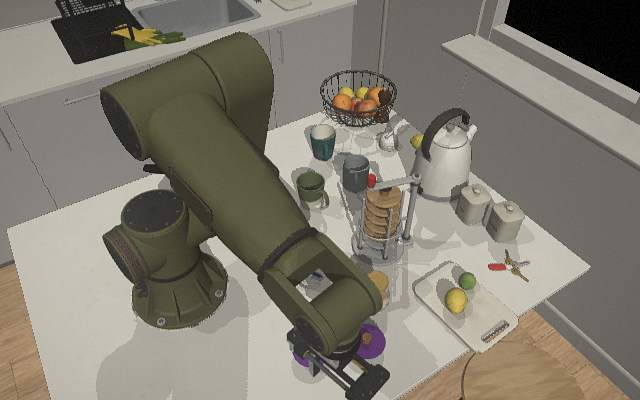

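Scene picture: green mug (312,185), teal mug (322,142), grey mug (356,172), stack (383,215) with its arm and red grip (371,181), honey jar partly hidden (377,285), purple decoy lids (370,340) and (300,355). The robot hides part of the table. I'll measure these and enlarge.

Run:
```python
from h import *
W=np.load("sceneW.npy"); T=np.load("topW.npy")
f=cv2.imread("pics/scene1.png")
def circ(W,box,zl,zh,name):
    u0,u1,v0,v1=box; P=W[v0:v1,u0:u1].reshape(-1,3); P=P[(P[:,2]>zl)&(P[:,2]<zh)]
    if len(P)<5: print(name,len(P));return
    A=np.c_[2*P[:,:2],np.ones(len(P))]; s=np.linalg.lstsq(A,(P[:,:2]**2).sum(1),rcond=None)[0]
    print(name,len(P),s[:2].round(4),"r",np.sqrt(s[2]+s[0]**2+s[1]**2).round(4),"mean",P.mean(0).round(3),"zmax",P[:,2].max().round(3))
circ(W,(294,330,165,215),.085,.105,"green"); circ(W,(305,340,120,165),.085,.105,"teal"); circ(W,(338,372,150,195),.08,.1,"grey")
circ(T,(262,300,210,245),.085,.105,"greenT"); circ(T,(203,242,195,228),.085,.105,"tealT"); circ(T,(250,285,178,212),.08,.1,"greyT")
circ(W,(362,405,182,215),.2,.21,"topdisc"); circ(W,(362,405,180,205),.212,.226,"knob")
hsv=cv2.cvtColor(f,cv2.COLOR_BGR2HSV)
m=((hsv[...,0]<6)|(hsv[...,0]>174))&(hsv[...,1]>170)&(hsv[...,2]>90)
m[:, :355]=0; m[:170]=0; m[200:]=0;m[:,390:]=0
P=W[m]; print("red",len(P),np.nanmean(P,0),np.nanmin(P,0),np.nanmax(P,0))
P=W[175:260,395:425].reshape(-1,3); P=P[P[:,2]>.1]; print("post",np.nanmedian(P,0))
P=W[262:300,360:395].reshape(-1,3); P=P[P[:,2]>.05];print("jar",np.nanmedian(P,0),P.max(0),P.min(0))
for uv in [(378,276),(366,177),(371,181),(416,182),(408,240)]: print(uv,W[uv[1],uv[0]].round(3))
cv2.imwrite("pics/crop1.png",cv2.resize(f[110:310,280:440],None,fx=3,fy=3,interpolation=cv2.INTER_CUBIC))
```

```text
green 277 [0.4635 0.0739] r 0.0427 mean [0.463 0.073 0.094] zmax 0.105
teal 228 [0.619  0.2554] r 0.0435 mean [0.619 0.256 0.093] zmax 0.104
grey 239 [0.6267 0.076 ] r 0.0416 mean [0.625 0.076 0.088] zmax 0.098
greenT 181 [0.4579 0.0796] r 0.0421 mean [0.462 0.077 0.094] zmax 0.105
tealT 152 [0.6153 0.2603] r 0.0426 mean [0.614 0.26  0.093] zmax 0.103
greyT 149 [0.6225 0.0799] r 0.0416 mean [0.621 0.08  0.087] zmax 0.099
topdisc 44 [ 0.534  -0.1681] r 0.0521 mean [ 0.524 -0.187  0.206] zmax 0.21
knob 465 [ 0.5324 -0.1717] r 0.0321 mean [ 0.528 -0.18   0.215] zmax 0.226
red 33 [ 0.49332111 -0.16505949  0.28322061] [ 0.48610979 -0.17141415  0.26216766] [ 0.50089924 -0.15454911  0.29044228]
post [ 0.58657522 -0.19704438  0.20370781]
jar [ 0.19897668 -0.5232671   0.49642543] [ 0.43583917 -0.29109106  0.519313  ] [ 0.16829676 -0.55878526  0.05184116]
(378, 276) [ 0.418 -0.312  0.107]
(366, 177) [0.641 0.04  0.057]
(371, 181) [ 0.488 -0.168  0.279]
(416, 182) [ 0.608 -0.203  0.242]
(408, 240) [ 0.613 -0.208  0.017]
```

View pics/crop1.png

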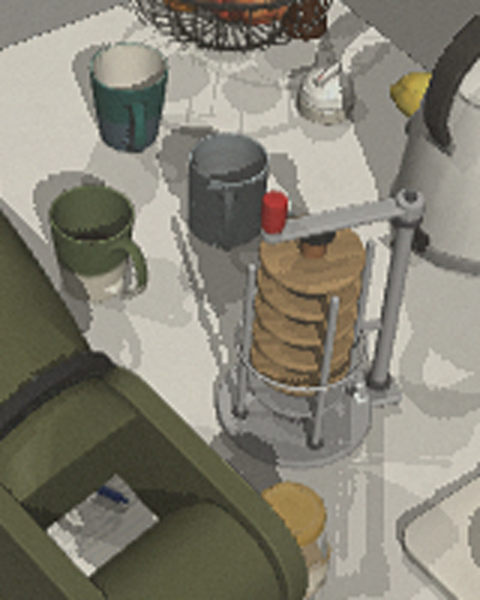

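Crop: the red grip (275,212) is on the arm's free end, the hinge post is at (408,205), and the wooden stack is under the arm. The honey jar lid is at (293,512). The purple lids by the gripper are decoys. The grip-to-hinge distance measures about 123 mm (125 expected) and the mug radii match. Next I move above the grip, which also uncovers the hidden area.

Emit:
{"name": "apply_moves", "arguments": {"series": [{"z": -6}, {"z": -12}, {"z": -15.5}, {"x": 43.1, "y": -26.5, "z": -15.5, "az": 33}, {"x": 43.1, "y": -26.5, "z": -15.5, "az": 33}, {"x": 43.1, "y": -26.5, "z": -15.5, "az": 33}, {"x": 43.1, "y": -26.5, "z": -15.5, "az": 33}, {"x": 43.1, "y": -26.5, "z": -15.5, "az": 33}, {"x": 43.1, "y": -26.5, "z": -15.5, "az": 33}, {"x": 43.1, "y": -26.5, "z": -15.5, "az": 33}, {"x": 43.1, "y": -26.5, "z": -15.5, "az": 33}, {"x": 43.1, "y": -26.5, "z": -15.5, "az": 33}]}}

```text
invalid input at $.series[0]: expected keys x, y, z, ax, ay, az, jaw
```

```bash
cat >> h.py <<'E'
def go(x,y,z,ang=None,verbose=True):
    """numbers for a move: world TCP target and tool-x angle (deg), tool kept pointing down"""
    s=observe(); R=np.array(s["ee_rot"]); d=R.T@(np.array([x,y,z])-s["tool_pos"])*100
    cur=np.degrees(np.arctan2(R[1,0],R[0,0])); az=0 if ang is None else -((ang-cur+180)%360-180)
    print("go",d.round(2),"az",round(az,1),"at",np.round(s["tool_pos"],4),"xang",round(cur,1),"tilt",R[:,2].round(4),"w",round(s["width"],4),"F",np.round(s["wrist_force"],1),"t",round(s["clock"],2)); return d,az
E
python3 - <<'E'
from h import *
go(.493,-.165,.34)
ims=[]
for n in ("wrist","scene","top"):
    c,W=get(n); save(c,n+"2"); np.save(n+"W.npy",W); ims.append(c["frame"])
cv2.imwrite("pics/m2.png",cv2.resize(np.vstack([ims[0],ims[1]]),(480,600)))
f=cv2.imread("pics/wrist2.png"); W=np.load("wristW.npy")
hsv=cv2.cvtColor(f,cv2.COLOR_BGR2HSV)
m=((hsv[...,0]<6)|(hsv[...,0]>174))&(hsv[...,1]>170)&(hsv[...,2]>60)&(W[...,2]>.2)
P=W[m]; print(len(P),np.median(P,0),P.min(0),P.max(0))
t=P[P[:,2]>P[:,2].max()-.006]; print("top",len(t),(t.min(0)+t.max(0))/2,np.ptp(t,axis=0))
E
```

```text
go [ 43.43 -26.43 -13.48] az 0 at [ 0.1407 -0.5315  0.2049] xang 14.8 tilt [-2.e-04  1.e-03 -1.e+00] w 0.0936 F [ 0.7 -0.2 -0.6] t 0.1
  return _methods._mean(a, axis=axis, dtype=dtype,
  ret = um.true_divide(
Traceback (most recent call last):
ValueError: zero-size array to reduction operation minimum which has no identity
```

View pics/m2.png

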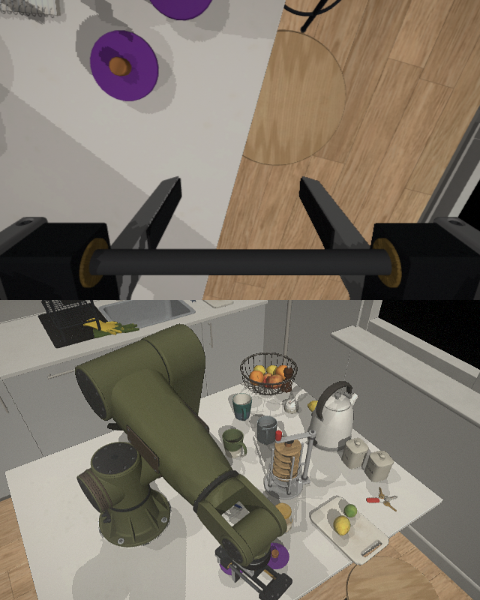

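The move was refused because every key is required, so nothing has moved. The picture shows the start state, with purple lids on the wrist camera at (125,65) and (180,0). Repeating with full rows.

Emit:
{"name": "apply_moves", "arguments": {"series": [{"x": 0, "y": 0, "z": -6, "ax": 0, "ay": 0, "az": 0, "jaw": 0}, {"x": 0, "y": 0, "z": -12, "ax": 0, "ay": 0, "az": 0, "jaw": 0}, {"x": 0, "y": 0, "z": -15.5, "ax": 0, "ay": 0, "az": 0, "jaw": 0}, {"x": 43.1, "y": -26.5, "z": -15.5, "ax": 0, "ay": 0, "az": 33, "jaw": 0}, {"x": 43.1, "y": -26.5, "z": -15.5, "ax": 0, "ay": 0, "az": 33, "jaw": 0}, {"x": 43.1, "y": -26.5, "z": -15.5, "ax": 0, "ay": 0, "az": 33, "jaw": 0}, {"x": 43.1, "y": -26.5, "z": -15.5, "ax": 0, "ay": 0, "az": 33, "jaw": 0}, {"x": 43.1, "y": -26.5, "z": -15.5, "ax": 0, "ay": 0, "az": 33, "jaw": 0}, {"x": 43.1, "y": -26.5, "z": -15.5, "ax": 0, "ay": 0, "az": 33, "jaw": 0}, {"x": 43.1, "y": -26.5, "z": -15.5, "ax": 0, "ay": 0, "az": 33, "jaw": 0}, {"x": 43.1, "y": -26.5, "z": -15.5, "ax": 0, "ay": 0, "az": 33, "jaw": 0}, {"x": 43.1, "y": -26.5, "z": -15.5, "ax": 0, "ay": 0, "az": 33, "jaw": 0}]}}

```text
clock: 1.75
tool_pos: [0.491, -0.1628, 0.36]
ee_rot: [[0.951, -0.309, -0.001], [-0.309, -0.951, 0.001], [-0.001, -0.0, -1.0]]
wrist_force: [-0.9, -1.1, 0.2]
width: 0.0938
gripper_force: 0.0
```

Run:
```python
from h import *
go(.493,-.165,.34,-18)
ims=[]
for n in ("wrist","scene","top"):
    c,W=get(n); save(c,n+"2"); np.save(n+"W.npy",W); ims.append(c["frame"])
cv2.imwrite("pics/m3.png",cv2.resize(np.vstack([ims[0],ims[1]]),(480,600)))
for n in ("wrist","scene"):
    f=cv2.imread(f"pics/{n}2.png"); W=np.load(n+"W.npy")
    hsv=cv2.cvtColor(f,cv2.COLOR_BGR2HSV)
    m=((hsv[...,0]<6)|(hsv[...,0]>174))&(hsv[...,1]>150)&(W[...,2]>.24)&(W[...,2]<.3)&(abs(W[...,0]-.49)<.05)
    P=W[m]
    if len(P): print(n,len(P),np.median(P,0),P.min(0),P.max(0))
    t=P[P[:,2]>.282]
    if len(t):print("top",len(t),(t.min(0)+t.max(0))/2,np.ptp(t,axis=0))
```

```text
go [0.26 0.15 2.  ] az 0.0 at [ 0.491  -0.1628  0.36  ] xang -18.0 tilt [-6.e-04  5.e-04 -1.e+00] w 0.0938 F [-0.9 -1.1  0.2] t 1.75
wrist 622 [ 0.49604846 -0.16034484  0.28623698] [ 0.48298031 -0.17002554  0.261284  ] [ 0.50399044 -0.14939117  0.28877987]
top 515 [ 0.49348538 -0.15970835  0.28540159] [0.02101013 0.02063436 0.00675656]
scene 83 [ 0.49127879 -0.16717871  0.28199543] [ 0.48216809 -0.17378102  0.2587207 ] [ 0.50146612 -0.15324837  0.29095101]
top 41 [ 0.4918171  -0.16351469  0.28692309] [0.01929803 0.02053264 0.00805582]
```

View pics/m3.png

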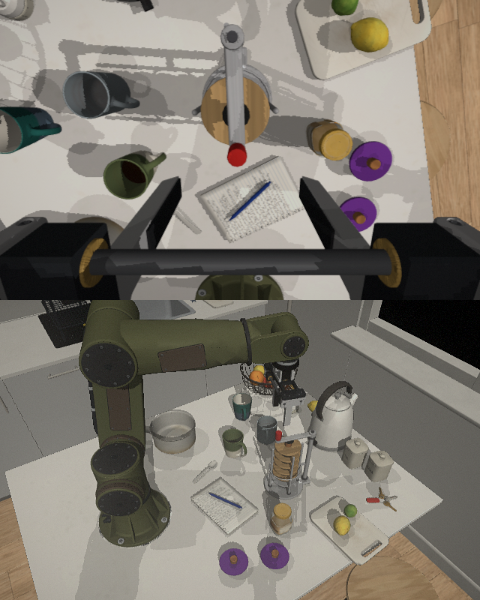

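The wrist view shows grip (237,155), hinge (232,37), three mugs (green, teal, grey), the jar (330,140), and the purple lids to the right. There is no second grey mug. Next I refine the hinge, stack and mugs.

```bash
cat >> h.py <<'E'
def circ(W,cx,cy,zl,zh,rad,name="",trim=3):
    P=W.reshape(-1,3); P=P[(P[:,2]>zl)&(P[:,2]<zh)&(np.hypot(P[:,0]-cx,P[:,1]-cy)<rad)]
    if len(P)<8: print(name,len(P)); return
    for _ in range(trim):
        A=np.c_[2*P[:,:2],np.ones(len(P))]; s=np.linalg.lstsq(A,(P[:,:2]**2).sum(1),rcond=None)[0]
        r=np.sqrt(s[2]+s[0]**2+s[1]**2); e=abs(np.hypot(*(P[:,:2]-s[:2]).T)-r); P=P[e<max(.004,2*e.std())]
    print(name,len(P),"c",s[:2].round(4),"r",r.round(4),"bbox",((P.min(0)+P.max(0))/2).round(4),"zmax",P[:,2].max().round(4))
    return s[:2]
E
python3 - <<'E'
from h import *
W=np.load("wristW.npy"); S=np.load("sceneW.npy"); T=np.load("topW.npy")
for n,X in (("wrist",W),("scene",S),("top",T)):
    print(n)
    circ(X,.463,.076,.09,.104,.055,"green"); circ(X,.618,.257,.09,.104,.055,"teal"); circ(X,.625,.078,.085,.099,.055,"grey")
    P=X.reshape(-1,3)
    for nm,c,r,zl,zh in (("hinge",(.61,-.203),.025,.24,.28),("disc",(.53,-.175),.055,.206,.222),("jar",(.41,-.31),.05,.1,.115)):
        q=P[(P[:,2]>zl)&(P[:,2]<zh)&(np.hypot(P[:,0]-c[0],P[:,1]-c[1])<r)]
        if len(q)>5: print(nm,len(q),"bb",((q.min(0)+q.max(0))/2).round(4),"size",np.ptp(q,axis=0).round(3),"med",np.median(q,0).round(4))
E
```

```text
wrist
green 760 c [0.4615 0.0794] r 0.0408 bbox [0.4612 0.0791 0.0953] zmax 0.1006
teal 459 c [0.6192 0.2586] r 0.0413 bbox [0.6164 0.2505 0.0951] zmax 0.1001
grey 811 c [0.6275 0.0794] r 0.0398 bbox [0.6281 0.0805 0.0902] zmax 0.0954
hinge 1246 bb [ 0.6078 -0.193   0.2499] size [0.043 0.026 0.019] med [ 0.6088 -0.1925  0.2539]
disc 4374 bb [ 0.5318 -0.1742  0.2114] size [0.091 0.101 0.011] med [ 0.5343 -0.1668  0.2139]
jar 1453 bb [ 0.4058 -0.319   0.1056] size [0.058 0.058 0.011] med [ 0.4075 -0.3182  0.1082]
scene
green 162 c [0.4615 0.0788] r 0.0407 bbox [0.4619 0.0788 0.0969] zmax 0.1037
teal 118 c [0.6202 0.2587] r 0.0423 bbox [0.6202 0.2591 0.0964] zmax 0.1028
grey 136 c [0.6281 0.0788] r 0.0399 bbox [0.6278 0.0789 0.0916] zmax 0.0981
hinge 117 bb [ 0.6079 -0.1944  0.2519] size [0.043 0.028 0.023] med [ 0.6079 -0.1978  0.2529]
disc 540 bb [ 0.5315 -0.1771  0.2135] size [0.105 0.097 0.014] med [ 0.5217 -0.1846  0.2146]
jar 406 bb [ 0.407  -0.321   0.1071] size [0.061 0.059 0.014] med [ 0.4051 -0.3227  0.1086]
top
green 0
teal 93 c [0.6162 0.264 ] r 0.0417 bbox [0.6149 0.2638 0.0969] zmax 0.1035
grey 18 c [0.6245 0.0828] r 0.0415 bbox [0.6355 0.1128 0.0907] zmax 0.0957
jar 114 bb [ 0.4009 -0.3194  0.1066] size [0.056 0.047 0.013] med [ 0.3971 -0.3216  0.1072]
```

Emit:
{"name": "apply_moves", "arguments": {"series": [{"x": 0.1, "y": -0.2, "z": 4, "ax": 0, "ay": 0, "az": 0, "jaw": 0}, {"x": 0.1, "y": -0.2, "z": 7.5, "ax": 0, "ay": 0, "az": 0, "jaw": 0}, {"x": 0.1, "y": -0.2, "z": 9.7, "ax": 0, "ay": 0, "az": 0, "jaw": 0.3}, {"x": 0.1, "y": -0.2, "z": 9.7, "ax": 0, "ay": 0, "az": 0, "jaw": 0.9}, {"x": 0.1, "y": -0.2, "z": 9.7, "ax": 0, "ay": 0, "az": 0, "jaw": 0.9}, {"x": 0.1, "y": -0.2, "z": 9.7, "ax": 0, "ay": 0, "az": 0, "jaw": 0.9}, {"x": 0.1, "y": -0.2, "z": 9.7, "ax": 0, "ay": 0, "az": 0, "jaw": 0.9}, {"x": 0.1, "y": -0.2, "z": 9.7, "ax": 0, "ay": 0, "az": 0, "jaw": 0.9}, {"x": 0.1, "y": -0.2, "z": 9.7, "ax": 0, "ay": 0, "az": 0, "jaw": 0.9}]}}

```text
clock: 3.02
tool_pos: [0.4912, -0.1635, 0.2635]
ee_rot: [[0.95, -0.312, 0.0], [-0.312, -0.95, 0.0], [0.0, -0.0, -1.0]]
wrist_force: [0.4, 1.1, 1.3]
width: 0.0274
gripper_force: 0.3
```

Run:
```python
from h import *
s=observe();R=np.array(s["ee_rot"]);p=s["tool_pos"]
go(*p)
for H in ((.6115,-.196),(.613,-.1975)):
    H=np.array(H);v=p[:2]-H;print(H,np.linalg.norm(v),np.degrees(np.arctan2(v[1],v[0])))
    v*=.125/np.linalg.norm(v)
    rows=[]
    for k in range(1,13):
        a=np.radians(7.75*k); q=H+[np.cos(a)*v[0]-np.sin(a)*v[1],np.sin(a)*v[0]+np.cos(a)*v[1]]
        d=R.T@np.r_[q-p[:2],0]*100; rows.append([round(d[0],2),round(d[1],2),round(-7.75*k,2)])
    print(rows)
```

```text
go [0. 0. 0.] az 0 at [ 0.4912 -0.1635  0.2635] xang -18.2 tilt [ 1.e-04  0.e+00 -1.e+00] w 0.0274 F [0.4 1.1 1.3] t 3.02
[ 0.6115 -0.196 ] 0.12461926761634279 164.90326966595083
[[np.float64(0.17), np.float64(1.68), -7.75], [np.float64(0.59), np.float64(3.31), -15.5], [np.float64(1.24), np.float64(4.87), -23.25], [np.float64(2.09), np.float64(6.34), -31.0], [np.float64(3.13), np.float64(7.67), -38.75], [np.float64(4.34), np.float64(8.85), -46.5], [np.float64(5.69), np.float64(9.85), -54.25], [np.float64(7.18), np.float64(10.67), -62.0], [np.float64(8.75), np.float64(11.27), -69.75], [np.float64(10.4), np.float64(11.66), -77.5], [np.float64(12.08), np.float64(11.83), -85.25], [np.float64(13.77), np.float64(11.76), -93.0]]
[ 0.613  -0.1975] 0.1264625950228202 164.4241219297389
[[np.float64(0.34), np.float64(1.67), -7.75], [np.float64(0.75), np.float64(3.31), -15.5], [np.float64(1.38), np.float64(4.88), -23.25], [np.float64(2.22), np.float64(6.34), -31.0], [np.float64(3.25), np.float64(7.69), -38.75], [np.float64(4.45), np.float64(8.88), -46.5], [np.float64(5.8), np.float64(9.89), -54.25], [np.float64(7.27), np.float64(10.72), -62.0], [np.float64(8.84), np.float64(11.34), -69.75], [np.float64(10.48), np.float64(11.74), -77.5], [np.float64(12.16), np.float64(11.92), -85.25], [np.float64(13.85), np.float64(11.87), -93.0]]
```

Emit:
{"name": "apply_moves", "arguments": {"series": [{"x": 0.2, "y": 1.68, "z": 0, "ax": 0, "ay": 0, "az": -7.75, "jaw": 0.71}, {"x": 0.6, "y": 3.31, "z": 0, "ax": 0, "ay": 0, "az": -15.5, "jaw": 0.71}, {"x": 1.25, "y": 4.87, "z": 0, "ax": 0, "ay": 0, "az": -23.25, "jaw": 0.71}, {"x": 2.1, "y": 6.34, "z": 0, "ax": 0, "ay": 0, "az": -31, "jaw": 0.71}, {"x": 3.15, "y": 7.67, "z": 0, "ax": 0, "ay": 0, "az": -38.75, "jaw": 0.71}, {"x": 4.35, "y": 8.85, "z": 0, "ax": 0, "ay": 0, "az": -46.5, "jaw": 0.71}, {"x": 5.7, "y": 9.87, "z": 0, "ax": 0, "ay": 0, "az": -54.25, "jaw": 0.71}, {"x": 7.2, "y": 10.69, "z": 0, "ax": 0, "ay": 0, "az": -62, "jaw": 0.71}, {"x": 8.8, "y": 11.3, "z": 0, "ax": 0, "ay": 0, "az": -69.75, "jaw": 0.71}, {"x": 10.4, "y": 11.7, "z": 0, "ax": 0, "ay": 0, "az": -77.5, "jaw": 0.71}, {"x": 12.1, "y": 11.86, "z": 0, "ax": 0, "ay": 0, "az": -85.25, "jaw": 0.71}, {"x": 12.1, "y": 11.86, "z": 0, "ax": 0, "ay": 0, "az": -85.25, "jaw": 0.71}]}}

```text
clock: 4.53
tool_pos: [0.5694, -0.3141, 0.2626]
ee_rot: [[0.39, 0.921, -0.001], [0.921, -0.39, 0.0], [0.0, -0.001, -1.0]]
wrist_force: [-0.3, 0.3, 0.5]
width: 0.027
gripper_force: 0.0
```

Run:
```python
from h import *
s=observe();go(*s["tool_pos"]); v=s["tool_pos"][:2]-np.array([.612,-.1965]);print(np.linalg.norm(v),np.degrees(np.arctan2(v[1],v[0]))%360)
```

```text
go [0. 0. 0.] az 0 at [ 0.5694 -0.3141  0.2626] xang 67.0 tilt [-8.e-04  5.e-04 -1.e+00] w 0.027 F [-0.3  0.3  0.5] t 4.53
0.12508335069694496 250.11133259555425
```

Emit:
{"name": "apply_moves", "arguments": {"series": [{"x": 0.02, "y": 0.5, "z": 0, "ax": 0, "ay": 0, "az": -2, "jaw": 0.71}, {"x": 0.05, "y": 1.0, "z": 0, "ax": 0, "ay": 0, "az": -4.5, "jaw": 0.71}, {"x": 0.08, "y": 1.2, "z": 0, "ax": 0, "ay": 0, "az": -5, "jaw": 0.71}, {"x": 0.08, "y": 1.2, "z": 0, "ax": 0, "ay": 0, "az": -5, "jaw": 0.71}]}}

```text
clock: 5.03
tool_pos: [0.5789, -0.3174, 0.2636]
ee_rot: [[0.309, 0.951, -0.004], [0.951, -0.309, 0.002], [0.0, -0.004, -1.0]]
wrist_force: [-14.2, 6.1, 2.1]
width: 0.0275
gripper_force: 7.5
```

Emit:
{"name": "apply_moves", "arguments": {"series": [{"x": 0, "y": 0.15, "z": 0, "ax": 0, "ay": 0, "az": 0, "jaw": 0.71}, {"x": 0, "y": 0.15, "z": 0, "ax": 0, "ay": 0, "az": 0, "jaw": 0.71}]}}

```text
clock: 5.28
tool_pos: [0.5792, -0.3174, 0.2635]
ee_rot: [[0.309, 0.951, -0.007], [0.951, -0.309, 0.003], [0.001, -0.008, -1.0]]
wrist_force: [-23.2, 9.4, 4.7]
width: 0.0274
gripper_force: 13.0
```

Emit:
{"name": "apply_moves", "arguments": {"series": [{"x": 0, "y": 0.15, "z": 0, "ax": 0, "ay": 0, "az": 0, "jaw": 0.71}, {"x": 0, "y": 0.15, "z": 0, "ax": 0, "ay": 0, "az": 0, "jaw": 0.71}]}}

```text
clock: 5.52
tool_pos: [0.5795, -0.3176, 0.2634]
ee_rot: [[0.309, 0.951, -0.011], [0.951, -0.309, 0.005], [0.001, -0.011, -1.0]]
wrist_force: [-35.0, 14.5, 7.1]
width: 0.0277
gripper_force: 18.7
```

Stop reached: 35 N with no further motion. I back off, rise, and look over the stack.

Emit:
{"name": "apply_moves", "arguments": {"series": [{"x": 0, "y": -0.45, "z": 0, "ax": 0, "ay": 0, "az": 0, "jaw": 0.6}, {"x": 0, "y": -0.45, "z": 0, "ax": 0, "ay": 0, "az": 0, "jaw": 0.45}, {"x": 0, "y": -0.45, "z": -4, "ax": 0, "ay": 0, "az": 0, "jaw": 0.45}, {"x": 0, "y": -0.45, "z": -10, "ax": 0, "ay": 0, "az": 0, "jaw": 0.45}, {"x": 8.3, "y": -9.3, "z": -10, "ax": 0, "ay": 0, "az": 0, "jaw": 0.45}, {"x": 8.3, "y": -9.3, "z": -10, "ax": 0, "ay": 0, "az": 0, "jaw": 0.45}, {"x": 8.3, "y": -9.3, "z": -10, "ax": 0, "ay": 0, "az": 0, "jaw": 0.45}, {"x": 8.3, "y": -9.3, "z": -10, "ax": 0, "ay": 0, "az": 0, "jaw": 0.45}]}}

```text
clock: 6.52
tool_pos: [0.5208, -0.2116, 0.364]
ee_rot: [[0.308, 0.951, 0.001], [0.951, -0.308, -0.001], [-0.0, 0.001, -1.0]]
wrist_force: [-0.3, 0.5, -0.0]
width: 0.0515
gripper_force: 0.0
```

```bash
cat >> h.py <<'E'
def bb(X,c,r,zl,zh,nm):
    P=X.reshape(-1,3); q=P[(P[:,2]>zl)&(P[:,2]<zh)&(np.hypot(P[:,0]-c[0],P[:,1]-c[1])<r)]
    if len(q)>5: print(nm,len(q),"bb",((q.min(0)+q.max(0))/2).round(4),"size",np.ptp(q,axis=0).round(3),"med",np.median(q,0).round(4),"mean",q.mean(0).round(4))
E
python3 - <<'E'
from h import *
c,W=get("wrist"); save(c,"wrist4"); cv2.imwrite("pics/w4.png",cv2.resize(c["frame"],(560,350)))
c2,S=get("scene")
for n,X in (("wrist",W),("scene",S)):
    bb(X,(.53,-.172),.03,.226,.24,"knobtop"); bb(X,(.53,-.172),.055,.209,.219,"disc"); bb(X,(.575,-.318),.03,.28,.3,"grip")
    circ(X,.463,.076,.09,.104,.055,"green"); circ(X,.618,.257,.09,.104,.055,"teal"); circ(X,.625,.078,.085,.099,.055,"grey")
go(.531,-.173,.219,72)
E
```

```text
knobtop 473 bb [ 0.5323 -0.1685  0.231 ] size [0.023 0.023 0.006] med [ 0.5324 -0.1681  0.2318] mean [ 0.5323 -0.1681  0.2317]
disc 6171 bb [ 0.531  -0.1733  0.2135] size [0.106 0.101 0.009] med [ 0.5327 -0.1657  0.214 ] mean [ 0.5325 -0.1672  0.2139]
grip 228 bb [ 0.5815 -0.3116  0.2844] size [0.013 0.021 0.008] med [ 0.5808 -0.3084  0.2863] mean [ 0.5811 -0.309   0.2858]
green 2
teal 0
grey 0
knobtop 56 bb [ 0.533  -0.1698  0.2317] size [0.026 0.022 0.011] med [ 0.531  -0.1724  0.232 ] mean [ 0.5309 -0.172   0.232 ]
disc 662 bb [ 0.5298 -0.1733  0.214 ] size [0.103 0.103 0.01 ] med [ 0.527  -0.1765  0.2148] mean [ 0.5294 -0.174   0.2147]
grip 62 bb [ 0.5766 -0.315   0.2862] size [0.022 0.021 0.01 ] med [ 0.5746 -0.3162  0.2869] mean [ 0.5752 -0.316   0.2865]
green 169 c [0.4616 0.0787] r 0.0408 bbox [0.4616 0.0789 0.0968] zmax 0.1035
teal 127 c [0.6199 0.2588] r 0.042 bbox [0.6204 0.2589 0.0966] zmax 0.1033
grey 147 c [0.6281 0.0787] r 0.0402 bbox [0.6282 0.0792 0.0918] zmax 0.0986
go [ 4.04 -0.25 14.42] az 0.0 at [ 0.5209 -0.2122  0.3632] xang 72.0 tilt [-0. -0. -1.] w 0.0518 F [-0.2  0.7  0.4] t 6.62
```

View pics/w4.png

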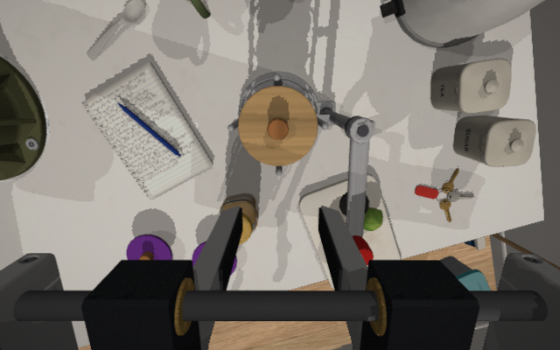

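View: the arm is swung clear (post 362,128 to grip 358,250), and the wooden top lid with its knob is at (278,128). Grasping the top knob.

Emit:
{"name": "apply_moves", "arguments": {"series": [{"x": 4.35, "y": -0.25, "z": 4, "ax": 0, "ay": 0, "az": 0, "jaw": 0.45}, {"x": 4.35, "y": -0.25, "z": 9, "ax": 0, "ay": 0, "az": 0, "jaw": 0.45}, {"x": 4.35, "y": -0.25, "z": 13, "ax": 0, "ay": 0, "az": 0, "jaw": 0.45}, {"x": 4.35, "y": -0.25, "z": 14.6, "ax": 0, "ay": 0, "az": 0, "jaw": 0.45}, {"x": 4.35, "y": -0.25, "z": 14.6, "ax": 0, "ay": 0, "az": 0, "jaw": 0.95}, {"x": 4.35, "y": -0.25, "z": 14.6, "ax": 0, "ay": 0, "az": 0, "jaw": 0.95}, {"x": 4.35, "y": -0.25, "z": 14.6, "ax": 0, "ay": 0, "az": 0, "jaw": 0.95}, {"x": 4.35, "y": -0.25, "z": 14.6, "ax": 0, "ay": 0, "az": 0, "jaw": 0.95}, {"x": 4.35, "y": -0.25, "z": 14.6, "ax": 0, "ay": 0, "az": 0, "jaw": 0.95}, {"x": 4.35, "y": -0.25, "z": 14.6, "ax": 0, "ay": 0, "az": 0, "jaw": 0.95}]}}

```text
clock: 7.88
tool_pos: [0.5315, -0.1691, 0.2176]
ee_rot: [[0.308, 0.951, 0.0], [0.951, -0.308, -0.0], [0.0, 0.0, -1.0]]
wrist_force: [0.9, 0.3, -0.8]
width: 0.0223
gripper_force: 30.0
```

Emit:
{"name": "apply_moves", "arguments": {"series": [{"x": 0, "y": 0, "z": -1, "ax": 0, "ay": 0, "az": 0, "jaw": 0.95}, {"x": 0, "y": 0, "z": -2, "ax": 0, "ay": 0, "az": 0, "jaw": 0.95}, {"x": 0, "y": 0, "z": -3, "ax": 0, "ay": 0, "az": 0, "jaw": 0.95}, {"x": 0, "y": 0, "z": -4, "ax": 0, "ay": 0, "az": 0, "jaw": 0.95}, {"x": 0, "y": 0, "z": -5, "ax": 0, "ay": 0, "az": 0, "jaw": 0.95}, {"x": 0, "y": 0, "z": -7, "ax": 0, "ay": 0, "az": 0, "jaw": 0.95}, {"x": 0, "y": 0, "z": -9, "ax": 0, "ay": 0, "az": 0, "jaw": 0.95}, {"x": 0, "y": 0, "z": -9, "ax": 0, "ay": 0, "az": 0, "jaw": 0.95}]}}

```text
clock: 8.88
tool_pos: [0.5318, -0.1693, 0.3088]
ee_rot: [[0.308, 0.951, 0.002], [0.951, -0.308, -0.001], [-0.0, 0.003, -1.0]]
wrist_force: [-0.5, -0.4, -1.1]
width: 0.0238
gripper_force: 3.0
```

Run:
```python
from h import *
c,W=get("wrist"); c2,S=get("scene"); save(c,"wrist5")
cv2.imwrite("pics/m5.png",cv2.resize(np.vstack([c["frame"],c2["frame"]]),(480,600)))
for n,X in (("wrist",W),("scene",S)):
    bb(X,(.532,-.17),.055,.292,.31,"heldlid"); bb(X,(.53,-.172),.03,.226,.24,"knobtop")
    circ(X,.463,.076,.09,.104,.055,"green"); circ(X,.618,.257,.09,.104,.055,"teal"); circ(X,.625,.078,.085,.099,.055,"grey")
go(.4615,.079,.3075,72); go(.6199,.2588,.3075,72); go(.628,.079,.3075,72)
```

```text
heldlid 11212 bb [ 0.5323 -0.168   0.3025] size [0.091 0.091 0.015] med [ 0.5346 -0.1542  0.3013] mean [ 0.5352 -0.1585  0.3013]
green 243 c [0.4541 0.043 ] r 0.0215 bbox [0.4549 0.0385 0.095 ] zmax 0.0998
teal 0
grey 0
heldlid 600 bb [ 0.5321 -0.1708  0.3012] size [0.092 0.095 0.017] med [ 0.5211 -0.1819  0.3009] mean [ 0.5247 -0.1792  0.3008]
knobtop 57 bb [ 0.5312 -0.17    0.2315] size [0.024 0.022 0.011] med [ 0.531  -0.1726  0.2329] mean [ 0.531  -0.1722  0.2325]
green 161 c [0.4616 0.0791] r 0.041 bbox [0.4621 0.0791 0.0969] zmax 0.1037
teal 128 c [0.6199 0.2592] r 0.0421 bbox [0.6195 0.2594 0.0967] zmax 0.1034
grey 143 c [0.6284 0.0793] r 0.04 bbox [0.6285 0.0787 0.0915] zmax 0.098
go [ 21.46 -14.28  -0.06] az 0.1 at [ 0.5313 -0.1691  0.3068] xang 72.1 tilt [-6.e-04  3.e-04 -1.e+00] w 0.0224 F [ 0.3 -0.7 -1.4] t 8.97
go [43.44 -4.74 -0.07] az 0.1 at [ 0.5313 -0.1691  0.3068] xang 72.1 tilt [-6.e-04  3.e-04 -1.e+00] w 0.0224 F [ 0.3 -0.7 -1.4] t 8.97
go [26.58  1.57 -0.07] az 0.1 at [ 0.5313 -0.1691  0.3068] xang 72.1 tilt [-6.e-04  3.e-04 -1.e+00] w 0.0224 F [ 0.3 -0.7 -1.4] t 8.97
```

View pics/m5.png

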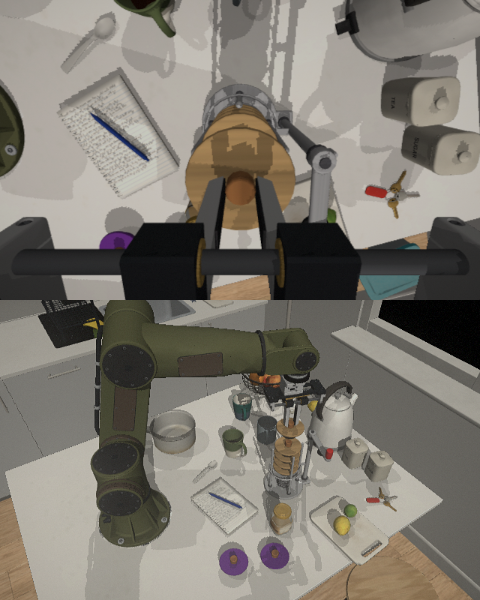

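The lid is held level (wrist 240,175; scene 290,432) and the next lid has risen to the same height. The grip slackened briefly to 3 N, and the lid slipped only about 2 mm. Carrying it to the green mug.

Emit:
{"name": "apply_moves", "arguments": {"series": [{"x": 5, "y": -3.3, "z": 0, "ax": 0, "ay": 0, "az": 0, "jaw": 0.95}, {"x": 10, "y": -6.7, "z": 0, "ax": 0, "ay": 0, "az": 0, "jaw": 0.95}, {"x": 15, "y": -10, "z": 0, "ax": 0, "ay": 0, "az": 0, "jaw": 0.95}, {"x": 20, "y": -13.4, "z": 2, "ax": 0, "ay": 0, "az": 0, "jaw": 0.95}, {"x": 21.4, "y": -14.35, "z": 6, "ax": 0, "ay": 0, "az": 0, "jaw": 0.95}, {"x": 21.4, "y": -14.35, "z": 10, "ax": 0, "ay": 0, "az": 0, "jaw": 0.95}, {"x": 21.4, "y": -14.35, "z": 13.5, "ax": 0, "ay": 0, "az": 0, "jaw": 0.95}, {"x": 21.4, "y": -14.35, "z": 13.5, "ax": 0, "ay": 0, "az": 0, "jaw": 0.95}, {"x": 21.4, "y": -14.35, "z": 13.5, "ax": 0, "ay": 0, "az": 0, "jaw": 0.95}]}}

```text
clock: 10.1
tool_pos: [0.4611, 0.0786, 0.1735]
ee_rot: [[0.308, 0.951, 0.001], [0.951, -0.308, 0.0], [0.0, 0.001, -1.0]]
wrist_force: [-0.4, 0.2, -0.7]
width: 0.0229
gripper_force: 30.0
```

Run:
```python
from h import *
s=observe();p=s["tool_pos"]
c,W=get("wrist"); c2,S=get("scene")
for n,X in (("wrist",W),("scene",S)):
    bb(X,p[:2],.055,p[2]-.0125,p[2]+.004,"heldlid"); circ(X,.4615,.079,.09,.101,.05,"green"); circ(X,.625,.078,.085,.099,.055,"grey")
go(.4615,.079,.1125,72)
```

```text
heldlid 11270 bb [0.4617 0.0797 0.1693] size [0.091 0.091 0.016] med [0.4639 0.0935 0.1661] mean [0.4646 0.0894 0.1662]
green 537 c [0.4616 0.0833] r 0.0399 bbox [0.4667 0.1071 0.0952] zmax 0.1004
grey 2343 c [0.6269 0.0818] r 0.0398 bbox [0.6278 0.0814 0.09  ] zmax 0.095
heldlid 428 bb [0.4627 0.0769 0.1688] size [0.092 0.091 0.015] med [0.4536 0.0665 0.1669] mean [0.4576 0.0691 0.1672]
green 119 c [0.4614 0.0786] r 0.0405 bbox [0.4614 0.0778 0.0954] zmax 0.1008
grey 141 c [0.6279 0.0787] r 0.0398 bbox [0.6286 0.0786 0.092 ] zmax 0.0989
go [ 0.04 -0.01  6.13] az 0.1 at [0.4613 0.0786 0.1738] xang 72.1 tilt [ 2.1e-03  2.0e-04 -1.0e+00] w 0.0222 F [ 0.1 -0.6 -0.8] t 10.2
```

Emit:
{"name": "apply_moves", "arguments": {"series": [{"x": 0, "y": 0, "z": 1.5, "ax": 0, "ay": 0, "az": 0, "jaw": 0.95}, {"x": 0, "y": 0, "z": 3, "ax": 0, "ay": 0, "az": 0, "jaw": 0.95}, {"x": 0, "y": 0, "z": 4, "ax": 0, "ay": 0, "az": 0, "jaw": 0.95}, {"x": 0, "y": 0, "z": 5, "ax": 0, "ay": 0, "az": 0, "jaw": 0.95}, {"x": 0, "y": 0, "z": 5.5, "ax": 0, "ay": 0, "az": 0, "jaw": 0.95}, {"x": 0, "y": 0, "z": 5.7, "ax": 0, "ay": 0, "az": 0, "jaw": 0.95}, {"x": 0, "y": 0, "z": 5.8, "ax": 0, "ay": 0, "az": 0, "jaw": 0.95}]}}

```text
clock: 11.08
tool_pos: [0.4609, 0.0786, 0.1146]
ee_rot: [[0.308, 0.951, 0.0], [0.951, -0.308, 0.0], [0.0, 0.0, -1.0]]
wrist_force: [-0.1, 1.2, -1.2]
width: 0.0221
gripper_force: 30.0
```

Run:
```python
from h import *
s=observe();p=s["tool_pos"]; go(*p)
c,W=get("wrist")
bb(W,p[:2],.055,p[2]-.0125,p[2]+.004,"heldlid")
```

```text
go [0. 0. 0.] az 0 at [0.4609 0.0786 0.1146] xang 72.1 tilt [ 4.e-04  0.e+00 -1.e+00] w 0.0221 F [-0.1  1.2 -1.2] t 11.07
heldlid 11280 bb [0.4613 0.0798 0.1103] size [0.091 0.091 0.016] med [0.4637 0.0935 0.1071] mean [0.4643 0.0895 0.1072]
```

Emit:
{"name": "apply_moves", "arguments": {"series": [{"x": 0, "y": 0, "z": 0.1, "ax": 0, "ay": 0, "az": 0, "jaw": 0.95}, {"x": 0, "y": 0, "z": 0.1, "ax": 0, "ay": 0, "az": 0, "jaw": 0.55}, {"x": 0, "y": 0, "z": 0.1, "ax": 0, "ay": 0, "az": 0, "jaw": 0.45}, {"x": 0, "y": 0, "z": 0.1, "ax": 0, "ay": 0, "az": 0, "jaw": 0.45}, {"x": 0, "y": 0, "z": 0.1, "ax": 0, "ay": 0, "az": 0, "jaw": 0.45}, {"x": 0, "y": 0, "z": -3, "ax": 0, "ay": 0, "az": 0, "jaw": 0.45}, {"x": 0, "y": 0, "z": -8, "ax": 0, "ay": 0, "az": 0, "jaw": 0.45}, {"x": 0, "y": 0, "z": -14, "ax": 0, "ay": 0, "az": 0, "jaw": 0.45}, {"x": 0, "y": 0, "z": -19, "ax": 0, "ay": 0, "az": 0, "jaw": 0.45}, {"x": 0, "y": 0, "z": -19, "ax": 0, "ay": 0, "az": 0, "jaw": 0.45}]}}

```text
clock: 12.38
tool_pos: [0.4616, 0.0787, 0.3078]
ee_rot: [[0.308, 0.951, 0.006], [0.951, -0.308, 0.001], [0.002, 0.006, -1.0]]
wrist_force: [0.2, -0.1, -0.9]
width: 0.0517
gripper_force: 0.0
```

Run:
```python
from h import *
c,W=get("wrist"); c2,S=get("scene")
for n,X in (("wrist",W),("scene",S)):
    bb(X,(.4615,.079),.055,.103,.112,"disc"); bb(X,(.4615,.079),.02,.12,.13,"knob"); bb(X,(.532,-.17),.02,.226,.24,"stackknob");circ(X,.6199,.2588,.09,.104,.055,"teal"); circ(X,.625,.078,.085,.099,.055,"grey")
cv2.imwrite("pics/c6.png",cv2.resize(c2["frame"][110:300,260:440],None,fx=3,fy=3))
go(.532,-.170,.305,72)
```

```text
disc 4185 bb [0.4613 0.0798 0.1074] size [0.091 0.091 0.008] med [0.4626 0.083  0.1067] mean [0.4621 0.0814 0.1066]
knob 323 bb [0.4616 0.0796 0.1237] size [0.023 0.023 0.006] med [0.4617 0.0803 0.1245] mean [0.4618 0.0802 0.1244]
teal 236 c [0.6176 0.2577] r 0.0387 bbox [0.6091 0.229  0.0956] zmax 0.1011
grey 872 c [0.6272 0.0816] r 0.0398 bbox [0.628  0.0814 0.0902] zmax 0.0955
disc 448 bb [0.4615 0.0775 0.1074] size [0.091 0.091 0.009] med [0.4578 0.0719 0.1074] mean [0.4599 0.0745 0.1074]
knob 38 bb [0.4614 0.077  0.1242] size [0.024 0.022 0.008] med [0.4618 0.0745 0.1247] mean [0.4616 0.0757 0.1245]
stackknob 59 bb [ 0.532  -0.1715  0.2318] size [0.022 0.025 0.011] med [ 0.5303 -0.1726  0.2329] mean [ 0.5308 -0.1722  0.2325]
teal 132 c [0.6203 0.2588] r 0.042 bbox [0.621  0.2594 0.0968] zmax 0.1036
grey 148 c [0.628  0.0791] r 0.0401 bbox [0.6272 0.0793 0.092 ] zmax 0.0988
go [-21.46  14.45  -0.12] az 0.1 at [0.4606 0.0786 0.3038] xang 72.1 tilt [-4.e-04 -0.e+00 -1.e+00] w 0.0516 F [-0.3  0.8 -0.5] t 12.47
```

View pics/c6.png

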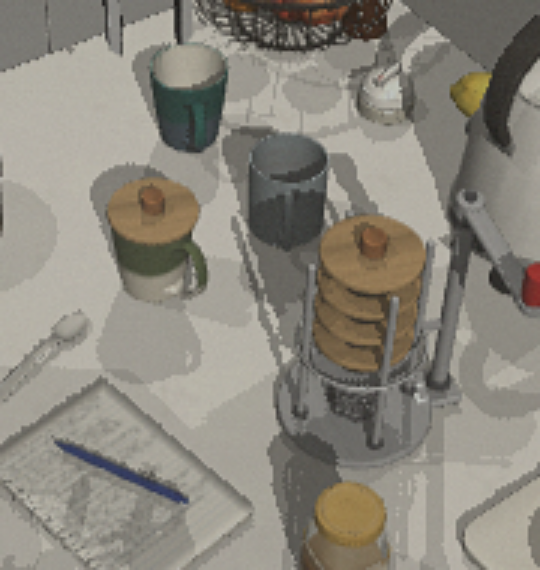

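Lid sits flat on the green mug (153,215), and the stack's next lid (372,250) is up. Second lid.

Emit:
{"name": "apply_moves", "arguments": {"series": [{"x": -6, "y": 4, "z": 0, "ax": 0, "ay": 0, "az": 0, "jaw": 0.45}, {"x": -11, "y": 7.4, "z": 0, "ax": 0, "ay": 0, "az": 0, "jaw": 0.45}, {"x": -16, "y": 10.8, "z": 0, "ax": 0, "ay": 0, "az": 0, "jaw": 0.45}, {"x": -21.4, "y": 14.4, "z": 0, "ax": 0, "ay": 0, "az": 0, "jaw": 0.45}, {"x": -21.45, "y": 14.45, "z": 4, "ax": 0, "ay": 0, "az": 0, "jaw": 0.45}, {"x": -21.45, "y": 14.45, "z": 7, "ax": 0, "ay": 0, "az": 0, "jaw": 0.45}, {"x": -21.45, "y": 14.45, "z": 8.7, "ax": 0, "ay": 0, "az": 0, "jaw": 0.45}, {"x": -21.45, "y": 14.45, "z": 8.8, "ax": 0, "ay": 0, "az": 0, "jaw": 0.95}, {"x": -21.45, "y": 14.45, "z": 8.8, "ax": 0, "ay": 0, "az": 0, "jaw": 0.95}, {"x": -21.45, "y": 14.45, "z": 8.8, "ax": 0, "ay": 0, "az": 0, "jaw": 0.95}, {"x": -21.45, "y": 14.45, "z": 8.8, "ax": 0, "ay": 0, "az": 0, "jaw": 0.95}, {"x": -21.45, "y": 14.45, "z": 8.8, "ax": 0, "ay": 0, "az": 0, "jaw": 0.95}]}}

```text
clock: 13.98
tool_pos: [0.5323, -0.1699, 0.2167]
ee_rot: [[0.308, 0.951, 0.0], [0.951, -0.308, -0.0], [-0.0, 0.0, -1.0]]
wrist_force: [-0.3, -0.5, -0.0]
width: 0.0225
gripper_force: 30.0
```

Emit:
{"name": "apply_moves", "arguments": {"series": [{"x": 0, "y": 0, "z": 0, "ax": 0, "ay": 0, "az": 0, "jaw": 0.95}, {"x": 0, "y": 0, "z": -1, "ax": 0, "ay": 0, "az": 0, "jaw": 0.95}, {"x": 0, "y": 0, "z": -2, "ax": 0, "ay": 0, "az": 0, "jaw": 0.95}, {"x": 0, "y": 0, "z": -3, "ax": 0, "ay": 0, "az": 0, "jaw": 0.95}, {"x": 0, "y": 0, "z": -4, "ax": 0, "ay": 0, "az": 0, "jaw": 0.95}, {"x": 0, "y": 0, "z": -5.5, "ax": 0, "ay": 0, "az": 0, "jaw": 0.95}, {"x": 0, "y": 0, "z": -7.5, "ax": 0, "ay": 0, "az": 0, "jaw": 0.95}, {"x": 0, "y": 0, "z": -9, "ax": 0, "ay": 0, "az": 0, "jaw": 0.95}, {"x": 0, "y": 0, "z": -9, "ax": 0, "ay": 0, "az": 0, "jaw": 0.95}]}}

```text
clock: 15.1
tool_pos: [0.5325, -0.17, 0.3076]
ee_rot: [[0.308, 0.951, 0.002], [0.952, -0.308, -0.001], [-0.0, 0.002, -1.0]]
wrist_force: [0.6, 0.1, -1.6]
width: 0.0226
gripper_force: 30.0
```

Run:
```python
from h import *
s=observe();p=s["tool_pos"]
c,W=get("wrist"); c2,S=get("scene")
for n,X in (("wrist",W),("scene",S)):
    bb(X,p[:2],.055,p[2]-.0125,p[2]+.004,"held"); bb(X,(.532,-.17),.02,.226,.24,"stackknob");circ(X,.6199,.2588,.09,.104,.055,"teal"); circ(X,.625,.078,.085,.099,.055,"grey")
go(.6201,.2588,.3075,72); go(.628,.079,.3075,72)
```

```text
held 11374 bb [ 0.533  -0.1684  0.3035] size [0.091 0.091 0.016] med [ 0.5353 -0.1548  0.3012] mean [ 0.5359 -0.1589  0.3013]
teal 0
grey 0
held 587 bb [ 0.5326 -0.1714  0.3033] size [0.092 0.092 0.016] med [ 0.5218 -0.1825  0.3009] mean [ 0.526  -0.1795  0.301 ]
stackknob 57 bb [ 0.5326 -0.1723  0.2315] size [0.023 0.024 0.01 ] med [ 0.5308 -0.1718  0.2323] mean [ 0.5312 -0.1717  0.2324]
teal 133 c [0.6198 0.2587] r 0.0417 bbox [0.6203 0.2588 0.0971] zmax 0.1039
grey 141 c [0.6282 0.079 ] r 0.0401 bbox [0.6274 0.0797 0.0912] zmax 0.0972
go [43.5  -4.82 -0.16] az 0.1 at [ 0.5321 -0.1699  0.3059] xang 72.1 tilt [-7.e-04  3.e-04 -1.e+00] w 0.0227 F [ 0.1  0.2 -0.4] t 15.2
go [26.63  1.47 -0.16] az 0.1 at [ 0.5321 -0.1699  0.3059] xang 72.1 tilt [-7.e-04  3.e-04 -1.e+00] w 0.0227 F [ 0.1  0.2 -0.4] t 15.2
```

Run:
```python
from h import *
for n in ("top",):
    c,W=get(n); P=W.reshape(-1,3)
    for c0,nm in (((.62,.259),"teal"),((.628,.079),"grey")):
        d=P[:,:2]-c0; r=np.hypot(*d.T)
        for zl,zh in ((.1,.15),(.15,.2),(.2,.45)):
            q=P[(P[:,2]>zl)&(P[:,2]<zh)&(r<.26)&(r>.06)]; rr=np.hypot(*(q[:,:2]-c0).T)
            if len(q): i=np.argsort(rr)[:max(1,len(q)//20)]; print(nm,zl,len(q),rr.min().round(3),q[i].mean(0).round(3))
```

```text
teal 0.1 526 0.122 [0.729 0.322 0.113]
grey 0.1 492 0.175 [ 0.786 -0.008  0.117]
grey 0.15 458 0.18 [ 0.767 -0.042  0.178]
grey 0.2 377 0.179 [ 0.759 -0.048  0.219]
```

Emit:
{"name": "apply_moves", "arguments": {"series": [{"x": 5.5, "y": -0.6, "z": 0, "ax": 0, "ay": 0, "az": 0, "jaw": 0.95}, {"x": 11, "y": -1.2, "z": 0, "ax": 0, "ay": 0, "az": 0, "jaw": 0.95}, {"x": 16.5, "y": -1.8, "z": 0, "ax": 0, "ay": 0, "az": 0, "jaw": 0.95}, {"x": 22, "y": -2.4, "z": 0, "ax": 0, "ay": 0, "az": 0, "jaw": 0.95}, {"x": 27, "y": -3, "z": 0, "ax": 0, "ay": 0, "az": 0, "jaw": 0.95}]}}

```text
clock: 15.88
tool_pos: [0.5867, 0.0981, 0.3056]
ee_rot: [[0.307, 0.952, -0.001], [0.952, -0.307, -0.0], [-0.0, -0.001, -1.0]]
wrist_force: [-0.4, -0.1, -0.8]
width: 0.0223
gripper_force: 30.0
```

Emit:
{"name": "apply_moves", "arguments": {"series": [{"x": 5.5, "y": -0.6, "z": 0, "ax": 0, "ay": 0, "az": 0, "jaw": 0.95}, {"x": 11, "y": -1.2, "z": 0, "ax": 0, "ay": 0, "az": 0, "jaw": 0.95}, {"x": 16.45, "y": -1.9, "z": 1, "ax": 0, "ay": 0, "az": 0, "jaw": 0.95}, {"x": 16.45, "y": -1.9, "z": 5, "ax": 0, "ay": 0, "az": 0, "jaw": 0.95}, {"x": 16.45, "y": -1.9, "z": 9.5, "ax": 0, "ay": 0, "az": 0, "jaw": 0.95}, {"x": 16.45, "y": -1.9, "z": 13.2, "ax": 0, "ay": 0, "az": 0, "jaw": 0.95}, {"x": 16.45, "y": -1.9, "z": 13.2, "ax": 0, "ay": 0, "az": 0, "jaw": 0.95}, {"x": 16.45, "y": -1.9, "z": 13.2, "ax": 0, "ay": 0, "az": 0, "jaw": 0.95}]}}

```text
clock: 16.88
tool_pos: [0.6198, 0.2587, 0.1761]
ee_rot: [[0.308, 0.951, 0.002], [0.951, -0.308, 0.001], [0.001, 0.001, -1.0]]
wrist_force: [-0.0, 0.2, -1.8]
width: 0.0226
gripper_force: 30.0
```

Run:
```python
from h import *
s=observe();p=s["tool_pos"]
c,W=get("wrist"); c2,S=get("scene")
for n,X in (("wrist",W),("scene",S)):
    bb(X,p[:2],.055,p[2]-.0125,p[2]+.004,"held"); circ(X,.62,.2588,.09,.102,.05,"teal"); circ(X,.625,.078,.085,.099,.055,"grey"); bb(X,(.4615,.079),.055,.103,.112,"greenlid")
go(.6195,.2588,.1125,72)
```

```text
held 11379 bb [0.6202 0.2604 0.1719] size [0.091 0.091 0.016] med [0.6226 0.274  0.1697] mean [0.6233 0.2699 0.1697]
teal 499 c [0.6205 0.2622] r 0.0418 bbox [0.6256 0.2856 0.0952] zmax 0.1004
grey 162 c [0.6184 0.0818] r 0.03 bbox [0.5918 0.0781 0.0902] zmax 0.0953
held 325 bb [0.6207 0.2579 0.172 ] size [0.091 0.096 0.016] med [0.6106 0.2459 0.1707] mean [0.6145 0.2482 0.1709]
teal 99 c [0.6199 0.2597] r 0.0413 bbox [0.6198 0.2595 0.0959] zmax 0.1017
grey 150 c [0.6279 0.0791] r 0.04 bbox [0.6275 0.0793 0.0918] zmax 0.0985
greenlid 452 bb [0.4615 0.0764 0.1075] size [0.092 0.093 0.009] med [0.4571 0.0719 0.1074] mean [0.4598 0.0741 0.1073]
go [-0.02 -0.06  6.4 ] az 0.1 at [0.6199 0.2588 0.1765] xang 72.1 tilt [ 2.7e-03  9.0e-04 -1.0e+00] w 0.0225 F [ 0.   0.3 -1.7] t 16.98
```

Emit:
{"name": "apply_moves", "arguments": {"series": [{"x": 0.1, "y": -0.05, "z": 2, "ax": 0, "ay": 0, "az": 0, "jaw": 0.95}, {"x": 0.1, "y": -0.05, "z": 3.5, "ax": 0, "ay": 0, "az": 0, "jaw": 0.95}, {"x": 0.1, "y": -0.05, "z": 4.5, "ax": 0, "ay": 0, "az": 0, "jaw": 0.95}, {"x": 0.1, "y": -0.05, "z": 5.5, "ax": 0, "ay": 0, "az": 0, "jaw": 0.95}, {"x": 0.1, "y": -0.05, "z": 6, "ax": 0, "ay": 0, "az": 0, "jaw": 0.95}, {"x": 0.1, "y": -0.05, "z": 6.2, "ax": 0, "ay": 0, "az": 0, "jaw": 0.95}, {"x": 0.1, "y": -0.05, "z": 6.25, "ax": 0, "ay": 0, "az": 0, "jaw": 0.95}]}}

```text
clock: 17.85
tool_pos: [0.6194, 0.2597, 0.1126]
ee_rot: [[0.308, 0.951, 0.001], [0.951, -0.308, 0.0], [0.001, 0.001, -1.0]]
wrist_force: [-1.9, -0.6, 3.1]
width: 0.0225
gripper_force: 30.0
```

Run:
```python
from h import *
s=observe();p=s["tool_pos"]; go(*p)
c,W=get("wrist")
bb(W,p[:2],.055,p[2]-.0125,p[2]+.004,"held")
```

```text
go [0. 0. 0.] az 0 at [0.6194 0.2597 0.1126] xang 72.1 tilt [ 9.e-04  3.e-04 -1.e+00] w 0.0225 F [-1.9 -0.6  3.1] t 17.85
held 11376 bb [0.6198 0.2614 0.1084] size [0.091 0.091 0.016] med [0.6221 0.2749 0.1062] mean [0.6227 0.2707 0.1063]
```

Seated (force reversed to +3 N). Releasing and rising.

Emit:
{"name": "apply_moves", "arguments": {"series": [{"x": 0, "y": 0, "z": 0, "ax": 0, "ay": 0, "az": 0, "jaw": 0.55}, {"x": 0, "y": 0, "z": 0, "ax": 0, "ay": 0, "az": 0, "jaw": 0.45}, {"x": 0, "y": 0, "z": 0, "ax": 0, "ay": 0, "az": 0, "jaw": 0.45}, {"x": 0, "y": 0, "z": 0, "ax": 0, "ay": 0, "az": 0, "jaw": 0.45}, {"x": 0, "y": 0, "z": -3, "ax": 0, "ay": 0, "az": 0, "jaw": 0.45}, {"x": 0, "y": 0, "z": -8, "ax": 0, "ay": 0, "az": 0, "jaw": 0.45}, {"x": 0, "y": 0, "z": -14, "ax": 0, "ay": 0, "az": 0, "jaw": 0.45}, {"x": 0, "y": 0, "z": -19.2, "ax": 0, "ay": 0, "az": 0, "jaw": 0.45}, {"x": 0, "y": 0, "z": -19.2, "ax": 0, "ay": 0, "az": 0, "jaw": 0.45}]}}

```text
clock: 19.02
tool_pos: [0.6199, 0.26, 0.3088]
ee_rot: [[0.308, 0.951, 0.007], [0.951, -0.308, 0.003], [0.005, 0.006, -1.0]]
wrist_force: [0.2, 0.6, -0.8]
width: 0.0515
gripper_force: 0.0
```

Run:
```python
from h import *
c,W=get("wrist"); c2,S=get("scene")
for n,X in (("wrist",W),("scene",S)):
    bb(X,(.62,.2588),.055,.102,.112,"disc"); bb(X,(.62,.2588),.02,.12,.13,"knob"); bb(X,(.532,-.17),.02,.226,.24,"stackknob"); circ(X,.625,.078,.085,.099,.055,"grey")
go(.532,-.1708,.305,72)
```

```text
disc 4162 bb [0.62   0.261  0.1068] size [0.091 0.091 0.01 ] med [0.621  0.2644 0.1062] mean [0.6205 0.2628 0.1062]
knob 323 bb [0.62   0.2609 0.1233] size [0.023 0.023 0.006] med [0.62   0.2615 0.124 ] mean [0.6201 0.2615 0.1239]
grey 417 c [0.6285 0.0828] r 0.0398 bbox [0.6134 0.0817 0.0903] zmax 0.0956
disc 338 bb [0.6204 0.2571 0.107 ] size [0.092 0.096 0.01 ] med [0.6151 0.2511 0.1073] mean [0.6175 0.2542 0.1072]
knob 33 bb [0.6198 0.2588 0.125 ] size [0.022 0.026 0.009] med [0.6203 0.256  0.1239] mean [0.6192 0.2567 0.1242]
stackknob 61 bb [ 0.5315 -0.1702  0.2321] size [0.024 0.025 0.012] med [ 0.53   -0.1727  0.2324] mean [ 0.5306 -0.1725  0.2324]
grey 132 c [0.6283 0.0787] r 0.0398 bbox [0.6283 0.0785 0.092 ] zmax 0.0989
go [-43.63   4.96  -0.15] az 0.1 at [0.619  0.2596 0.3034] xang 72.1 tilt [-4.e-04 -2.e-04 -1.e+00] w 0.052 F [-0.1 -0.   0.2] t 19.12
```

Teal is flat and centred. Third lid next, the same way.

Emit:
{"name": "apply_moves", "arguments": {"series": [{"x": -6, "y": 0.7, "z": 0, "ax": 0, "ay": 0, "az": 0, "jaw": 0.45}, {"x": -12, "y": 1.4, "z": 0, "ax": 0, "ay": 0, "az": 0, "jaw": 0.45}, {"x": -18, "y": 2.1, "z": 0, "ax": 0, "ay": 0, "az": 0, "jaw": 0.45}, {"x": -24, "y": 2.8, "z": 0, "ax": 0, "ay": 0, "az": 0, "jaw": 0.45}, {"x": -30, "y": 3.4, "z": 0, "ax": 0, "ay": 0, "az": 0, "jaw": 0.45}, {"x": -36, "y": 4.1, "z": 0, "ax": 0, "ay": 0, "az": 0, "jaw": 0.45}, {"x": -41, "y": 4.7, "z": 0, "ax": 0, "ay": 0, "az": 0, "jaw": 0.45}, {"x": -43.6, "y": 4.95, "z": 0, "ax": 0, "ay": 0, "az": 0, "jaw": 0.45}, {"x": -43.6, "y": 4.95, "z": 4, "ax": 0, "ay": 0, "az": 0, "jaw": 0.45}, {"x": -43.6, "y": 4.95, "z": 7.5, "ax": 0, "ay": 0, "az": 0, "jaw": 0.45}, {"x": -43.6, "y": 4.95, "z": 8.7, "ax": 0, "ay": 0, "az": 0, "jaw": 0.45}, {"x": -43.6, "y": 4.95, "z": 8.7, "ax": 0, "ay": 0, "az": 0, "jaw": 0.45}]}}

```text
clock: 20.62
tool_pos: [0.5318, -0.1702, 0.2164]
ee_rot: [[0.308, 0.952, -0.002], [0.952, -0.308, 0.001], [0.0, -0.002, -1.0]]
wrist_force: [-0.4, -1.0, 0.7]
width: 0.0516
gripper_force: 0.0
```

Emit:
{"name": "apply_moves", "arguments": {"series": [{"x": 0, "y": 0, "z": 0, "ax": 0, "ay": 0, "az": 0, "jaw": 0.95}, {"x": 0, "y": 0, "z": 0, "ax": 0, "ay": 0, "az": 0, "jaw": 0.95}, {"x": 0, "y": 0, "z": 0, "ax": 0, "ay": 0, "az": 0, "jaw": 0.95}, {"x": 0, "y": 0, "z": 0, "ax": 0, "ay": 0, "az": 0, "jaw": 0.95}, {"x": 0, "y": 0, "z": 0, "ax": 0, "ay": 0, "az": 0, "jaw": 0.95}, {"x": 0, "y": 0, "z": 0, "ax": 0, "ay": 0, "az": 0, "jaw": 0.95}]}}

```text
clock: 21.38
tool_pos: [0.532, -0.1704, 0.217]
ee_rot: [[0.308, 0.951, -0.0], [0.951, -0.308, -0.0], [-0.0, -0.0, -1.0]]
wrist_force: [-1.2, -0.4, -0.1]
width: 0.0225
gripper_force: 30.0
```

Emit:
{"name": "apply_moves", "arguments": {"series": [{"x": 0, "y": 0, "z": -1, "ax": 0, "ay": 0, "az": 0, "jaw": 0.95}, {"x": 0, "y": 0, "z": -2, "ax": 0, "ay": 0, "az": 0, "jaw": 0.95}, {"x": 0, "y": 0, "z": -3, "ax": 0, "ay": 0, "az": 0, "jaw": 0.95}, {"x": 0, "y": 0, "z": -4, "ax": 0, "ay": 0, "az": 0, "jaw": 0.95}, {"x": 0, "y": 0, "z": -5.5, "ax": 0, "ay": 0, "az": 0, "jaw": 0.95}, {"x": 0, "y": 0, "z": -7.5, "ax": 0, "ay": 0, "az": 0, "jaw": 0.95}, {"x": 0, "y": 0, "z": -9, "ax": 0, "ay": 0, "az": 0, "jaw": 0.95}, {"x": 0, "y": 0, "z": -9, "ax": 0, "ay": 0, "az": 0, "jaw": 0.95}]}}

```text
clock: 22.38
tool_pos: [0.5323, -0.1705, 0.3081]
ee_rot: [[0.308, 0.951, 0.002], [0.951, -0.308, -0.001], [-0.0, 0.002, -1.0]]
wrist_force: [-0.0, 0.2, -0.8]
width: 0.0227
gripper_force: 30.0
```

Run:
```python
from h import *
s=observe();p=s["tool_pos"]
c,W=get("wrist"); c2,S=get("scene")
for n,X in (("wrist",W),("scene",S)):
    bb(X,p[:2],.055,p[2]-.0125,p[2]+.004,"held"); bb(X,(.532,-.17),.02,.226,.24,"stackknob");circ(X,.625,.078,.085,.099,.055,"grey")
go(.6276,.079,.3075,72)
```

```text
held 11608 bb [ 0.5331 -0.1687  0.3049] size [0.091 0.092 0.014] med [ 0.5354 -0.1546  0.3041] mean [ 0.536  -0.1588  0.3041]
grey 0
held 576 bb [ 0.5332 -0.1713  0.304 ] size [0.094 0.092 0.015] med [ 0.5206 -0.1838  0.3038] mean [ 0.5253 -0.1801  0.3037]
stackknob 55 bb [ 0.5336 -0.1707  0.2314] size [0.024 0.026 0.009] med [ 0.5313 -0.1725  0.2318] mean [ 0.5315 -0.1717  0.2318]
grey 137 c [0.628  0.0789] r 0.0401 bbox [0.6288 0.0797 0.0917] zmax 0.0984
go [26.67  1.43 -0.11] az 0.1 at [ 0.5319 -0.1704  0.3064] xang 72.1 tilt [-6.e-04  2.e-04 -1.e+00] w 0.0227 F [-0.  -0.9 -0.4] t 22.48
```

Emit:
{"name": "apply_moves", "arguments": {"series": [{"x": 5.5, "y": 0.3, "z": 0, "ax": 0, "ay": 0, "az": 0, "jaw": 0.95}, {"x": 11, "y": 0.6, "z": 0, "ax": 0, "ay": 0, "az": 0, "jaw": 0.95}, {"x": 16.5, "y": 0.9, "z": 0, "ax": 0, "ay": 0, "az": 0, "jaw": 0.95}, {"x": 22, "y": 1.1, "z": 0, "ax": 0, "ay": 0, "az": 0, "jaw": 0.95}, {"x": 26.65, "y": 1.37, "z": 1, "ax": 0, "ay": 0, "az": 0, "jaw": 0.95}, {"x": 26.65, "y": 1.37, "z": 5, "ax": 0, "ay": 0, "az": 0, "jaw": 0.95}, {"x": 26.65, "y": 1.37, "z": 10, "ax": 0, "ay": 0, "az": 0, "jaw": 0.95}, {"x": 26.65, "y": 1.37, "z": 13.3, "ax": 0, "ay": 0, "az": 0, "jaw": 0.95}, {"x": 26.65, "y": 1.37, "z": 13.3, "ax": 0, "ay": 0, "az": 0, "jaw": 0.95}, {"x": 26.65, "y": 1.37, "z": 13.3, "ax": 0, "ay": 0, "az": 0, "jaw": 0.95}]}}

```text
clock: 23.72
tool_pos: [0.6276, 0.079, 0.1754]
ee_rot: [[0.308, 0.951, 0.002], [0.951, -0.308, 0.0], [0.001, 0.001, -1.0]]
wrist_force: [0.1, -0.2, -0.7]
width: 0.0224
gripper_force: 30.0
```

Run:
```python
from h import *
s=observe();p=s["tool_pos"]
c,W=get("wrist"); c2,S=get("scene")
for n,X in (("wrist",W),("scene",S)):
    bb(X,p[:2],.055,p[2]-.0125,p[2]+.004,"held"); circ(X,.628,.079,.085,.097,.055,"grey"); bb(X,(.4615,.079),.055,.103,.112,"greenlid"); bb(X,(.62,.2588),.055,.103,.112,"teallid")
go(.627,.079,.1075,72)
```

```text
held 11615 bb [0.6283 0.0809 0.1719] size [0.091 0.091 0.015] med [0.6307 0.0949 0.1714] mean [0.6313 0.0906 0.1714]
grey 438 c [0.628 0.082] r 0.0398 bbox [0.6343 0.1076 0.0901] zmax 0.0951
greenlid 7615 bb [0.4616 0.0798 0.1075] size [0.092 0.091 0.009] med [0.4675 0.0855 0.1068] mean [0.4649 0.0826 0.1067]
teallid 3776 bb [0.6138 0.2343 0.1059] size [0.078 0.039 0.006] med [0.6104 0.2308 0.106 ] mean [0.6111 0.2315 0.106 ]
held 370 bb [0.6289 0.0781 0.1712] size [0.092 0.091 0.016] med [0.6175 0.066  0.1727] mean [0.6215 0.0688 0.1725]
grey 123 c [0.6282 0.0788] r 0.0397 bbox [0.6273 0.0781 0.0909] zmax 0.0967
greenlid 456 bb [0.4612 0.0768 0.1075] size [0.091 0.096 0.009] med [0.4579 0.0711 0.1074] mean [0.4602 0.0737 0.1074]
teallid 321 bb [0.6193 0.2581 0.1075] size [0.094 0.095 0.009] med [0.6155 0.2528 0.1071] mean [0.6175 0.255  0.1073]
go [-0.03 -0.09  6.83] az 0.1 at [0.6277 0.079  0.1758] xang 72.1 tilt [ 2.6e-03  2.0e-04 -1.0e+00] w 0.0223 F [-0.1 -0.  -1. ] t 23.82
```

Emit:
{"name": "apply_moves", "arguments": {"series": [{"x": 0.1, "y": -0.05, "z": 2, "ax": 0, "ay": 0, "az": 0, "jaw": 0.95}, {"x": 0.1, "y": -0.05, "z": 3.5, "ax": 0, "ay": 0, "az": 0, "jaw": 0.95}, {"x": 0.1, "y": -0.05, "z": 4.7, "ax": 0, "ay": 0, "az": 0, "jaw": 0.95}, {"x": 0.1, "y": -0.05, "z": 5.7, "ax": 0, "ay": 0, "az": 0, "jaw": 0.95}, {"x": 0.1, "y": -0.05, "z": 6.4, "ax": 0, "ay": 0, "az": 0, "jaw": 0.95}, {"x": 0.1, "y": -0.05, "z": 6.8, "ax": 0, "ay": 0, "az": 0, "jaw": 0.95}, {"x": 0.1, "y": -0.05, "z": 6.9, "ax": 0, "ay": 0, "az": 0, "jaw": 0.95}, {"x": 0.1, "y": -0.05, "z": 6.9, "ax": 0, "ay": 0, "az": 0, "jaw": 0.95}]}}

```text
clock: 24.82
tool_pos: [0.6271, 0.0801, 0.1054]
ee_rot: [[0.308, 0.951, 0.001], [0.951, -0.308, 0.0], [0.0, 0.001, -1.0]]
wrist_force: [-1.4, 0.1, 1.1]
width: 0.0226
gripper_force: 30.0
```

Run:
```python
from h import *
s=observe();p=s["tool_pos"]; go(*p)
c,W=get("wrist")
bb(W,p[:2],.055,p[2]-.0125,p[2]+.004,"held")
```

```text
go [0. 0. 0.] az 0 at [0.6271 0.0801 0.1054] xang 72.1 tilt [ 6.e-04  1.e-04 -1.e+00] w 0.0226 F [-1.4  0.1  1.1] t 24.82
held 11593 bb [0.6279 0.0823 0.1022] size [0.091 0.091 0.014] med [0.6301 0.0959 0.1014] mean [0.6308 0.0917 0.1014]
```

Emit:
{"name": "apply_moves", "arguments": {"series": [{"x": 0, "y": 0, "z": 0, "ax": 0, "ay": 0, "az": 0, "jaw": 0.55}, {"x": 0, "y": 0, "z": 0, "ax": 0, "ay": 0, "az": 0, "jaw": 0.45}, {"x": 0, "y": 0, "z": 0, "ax": 0, "ay": 0, "az": 0, "jaw": 0.45}, {"x": 0, "y": 0, "z": 0, "ax": 0, "ay": 0, "az": 0, "jaw": 0.45}, {"x": 0, "y": 0, "z": -3, "ax": 0, "ay": 0, "az": 0, "jaw": 0.45}, {"x": 0, "y": 0, "z": -8, "ax": 0, "ay": 0, "az": 0, "jaw": 0.45}, {"x": 0, "y": 0, "z": -14, "ax": 0, "ay": 0, "az": 0, "jaw": 0.45}, {"x": 0, "y": 0, "z": -20, "ax": 0, "ay": 0, "az": 0, "jaw": 0.45}, {"x": 0, "y": 0, "z": -26, "ax": 0, "ay": 0, "az": 0, "jaw": 0.45}, {"x": 0, "y": 0, "z": -26, "ax": 0, "ay": 0, "az": 0, "jaw": 0.45}]}}

```text
clock: 26.12
tool_pos: [0.6275, 0.0801, 0.3703]
ee_rot: [[0.308, 0.951, 0.008], [0.951, -0.308, 0.001], [0.003, 0.008, -1.0]]
wrist_force: [0.1, -1.2, -0.9]
width: 0.0516
gripper_force: 0.0
```

Run:
```python
from h import *
c,W=get("wrist"); c2,S=get("scene")
for n,X in (("wrist",W),("scene",S)):
    bb(X,(.628,.079),.055,.097,.107,"disc"); bb(X,(.628,.079),.02,.115,.125,"knob"); bb(X,(.532,-.17),.02,.226,.24,"stackknob");  bb(X,(.577,-.316),.03,.28,.3,"grip")
    bb(X,(.4615,.079),.055,.103,.112,"greenlid"); bb(X,(.62,.2588),.055,.103,.112,"teallid")
cv2.imwrite("pics/c7.png",cv2.resize(c2["frame"][110:300,260:440],None,fx=3,fy=3))
go(.578,-.316,.36,72)
```

```text
disc 3119 bb [0.628  0.0816 0.1014] size [0.092 0.091 0.008] med [0.629  0.0845 0.1014] mean [0.6285 0.0832 0.1013]
knob 237 bb [0.6279 0.0819 0.1187] size [0.023 0.023 0.007] med [0.628  0.0822 0.1193] mean [0.628  0.0823 0.1192]
stackknob 151 bb [ 0.533  -0.1629  0.2301] size [0.022 0.014 0.008] med [ 0.5355 -0.1602  0.2311] mean [ 0.5348 -0.1609  0.2305]
greenlid 2901 bb [0.4622 0.0797 0.1075] size [0.091 0.091 0.009] med [0.4654 0.0829 0.1067] mean [0.4635 0.0813 0.1067]
teallid 4118 bb [0.62   0.2588 0.1073] size [0.091 0.087 0.009] med [0.6193 0.2577 0.1061] mean [0.6198 0.2582 0.1061]
disc 415 bb [0.6267 0.0794 0.102 ] size [0.092 0.094 0.01 ] med [0.6225 0.0723 0.1023] mean [0.6255 0.0754 0.1022]
knob 37 bb [0.6277 0.0783 0.1197] size [0.024 0.024 0.009] med [0.6266 0.0791 0.1198] mean [0.627  0.0781 0.1195]
stackknob 60 bb [ 0.5333 -0.1711  0.2311] size [0.028 0.021 0.01 ] med [ 0.53   -0.1733  0.2326] mean [ 0.5305 -0.1726  0.2319]
grip 64 bb [ 0.5769 -0.3155  0.2862] size [0.021 0.022 0.011] med [ 0.5752 -0.3163  0.2868] mean [ 0.5756 -0.3163  0.2862]
greenlid 449 bb [0.4618 0.0776 0.1075] size [0.091 0.093 0.009] med [0.4583 0.0716 0.1074] mean [0.4605 0.0742 0.1073]
teallid 325 bb [0.6207 0.2586 0.1075] size [0.094 0.095 0.009] med [0.6156 0.2524 0.1071] mean [0.618  0.2547 0.1072]
go [-39.19   7.53   0.47] az 0.1 at [0.6269 0.08   0.3647] xang 72.1 tilt [-0.  0. -1.] w 0.052 F [ 0.1 -0.3 -0.1] t 26.23
```

View pics/c7.png

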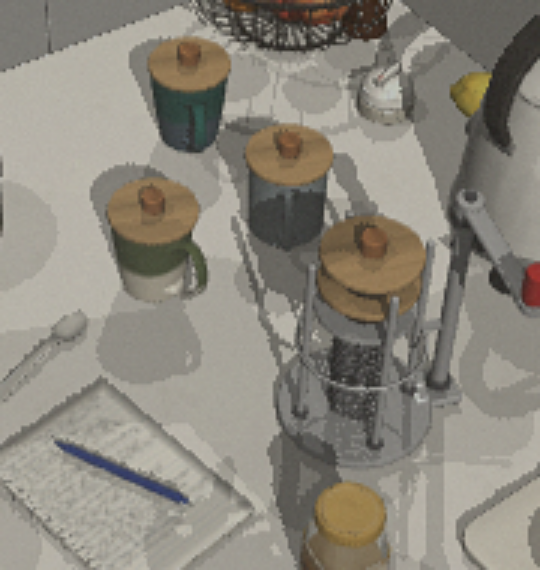

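All three mugs carry flat lids: teal (190,65), grey (288,152), green (153,215). Two lids remain in the dispenser. Now to the grip.

Emit:
{"name": "apply_moves", "arguments": {"series": [{"x": -6, "y": 1.1, "z": 0, "ax": 0, "ay": 0, "az": 0, "jaw": 0.45}, {"x": -12, "y": 2.3, "z": 0, "ax": 0, "ay": 0, "az": 0, "jaw": 0.45}, {"x": -18, "y": 3.4, "z": 0, "ax": 0, "ay": 0, "az": 0, "jaw": 0.45}, {"x": -24, "y": 4.6, "z": 0, "ax": 0, "ay": 0, "az": 0, "jaw": 0.45}, {"x": -30, "y": 5.8, "z": 0, "ax": 0, "ay": 0, "az": 0, "jaw": 0.45}, {"x": -36, "y": 6.9, "z": 0, "ax": 0, "ay": 0, "az": 0, "jaw": 0.45}, {"x": -39.2, "y": 7.5, "z": 0.5, "ax": 0, "ay": 0, "az": 0, "jaw": 0.45}, {"x": -39.2, "y": 7.5, "z": 0.5, "ax": 0, "ay": 0, "az": 0, "jaw": 0.45}, {"x": -39.2, "y": 7.5, "z": 5, "ax": 0, "ay": 0, "az": 0, "jaw": 0.45}, {"x": -39.2, "y": 7.5, "z": 9, "ax": 0, "ay": 0, "az": 0, "jaw": 0.45}, {"x": -39.2, "y": 7.5, "z": 10.1, "ax": 0, "ay": 0, "az": 0, "jaw": 0.6}, {"x": -39.2, "y": 7.5, "z": 10.1, "ax": 0, "ay": 0, "az": 0, "jaw": 0.71}]}}

```text
clock: 27.72
tool_pos: [0.5779, -0.3153, 0.2644]
ee_rot: [[0.307, 0.952, -0.0], [0.952, -0.307, 0.0], [0.0, -0.0, -1.0]]
wrist_force: [-0.2, 0.7, 1.0]
width: 0.0351
gripper_force: 0.0
```

Emit:
{"name": "apply_moves", "arguments": {"series": [{"x": 0, "y": 0, "z": 0, "ax": 0, "ay": 0, "az": 0, "jaw": 0.71}, {"x": 0, "y": 0, "z": 0, "ax": 0, "ay": 0, "az": 0, "jaw": 0.71}, {"x": 0, "y": 0, "z": 0, "ax": 0, "ay": 0, "az": 0, "jaw": 0.71}]}}

```text
clock: 28.1
tool_pos: [0.5778, -0.3161, 0.2645]
ee_rot: [[0.308, 0.951, 0.001], [0.951, -0.308, -0.0], [-0.0, 0.001, -1.0]]
wrist_force: [-0.2, 0.7, -1.1]
width: 0.0272
gripper_force: 0.0
```

Run:
```python
from h import *
s=observe();R=np.array(s["ee_rot"]);p=s["tool_pos"]
go(*p); H=np.array((.612,-.1965)); v=p[:2]-H; a0=np.degrees(np.arctan2(v[1],v[0]));print(np.linalg.norm(v),a0)
for k in range(1,13):
    a=np.radians(a0-7.1*k); q=H+.125*np.array([np.cos(a),np.sin(a)])
    d=R.T@np.r_[q-p[:2],0]*100; print(round(d[0],2),round(d[1],2),round(7.1*k,1))
```

```text
go [0. 0. 0.] az 0 at [ 0.5778 -0.3161  0.2645] xang 72.1 tilt [ 7.e-04 -4.e-04 -1.e+00] w 0.0272 F [-0.2  0.7 -1.1] t 28.1
0.12437357522109788 -105.97566857823
-0.02 -1.55 7.1
0.21 -3.08 14.2
0.64 -4.56 21.3
1.24 -5.99 28.4
2.01 -7.33 35.5
2.95 -8.57 42.6
4.03 -9.68 49.7
5.23 -10.64 56.8
6.55 -11.45 63.9
7.96 -12.1 71.0
9.44 -12.56 78.1
10.96 -12.84 85.2
```

Emit:
{"name": "apply_moves", "arguments": {"series": [{"x": 0, "y": -1.55, "z": 0, "ax": 0, "ay": 0, "az": 7.1, "jaw": 0.71}, {"x": 0.2, "y": -3.1, "z": 0, "ax": 0, "ay": 0, "az": 14.2, "jaw": 0.71}, {"x": 0.65, "y": -4.55, "z": 0, "ax": 0, "ay": 0, "az": 21.3, "jaw": 0.71}, {"x": 1.25, "y": -6, "z": 0, "ax": 0, "ay": 0, "az": 28.4, "jaw": 0.71}, {"x": 2, "y": -7.35, "z": 0, "ax": 0, "ay": 0, "az": 35.5, "jaw": 0.71}, {"x": 2.95, "y": -8.55, "z": 0, "ax": 0, "ay": 0, "az": 42.6, "jaw": 0.71}, {"x": 4.05, "y": -9.7, "z": 0, "ax": 0, "ay": 0, "az": 49.7, "jaw": 0.71}, {"x": 5.25, "y": -10.65, "z": 0, "ax": 0, "ay": 0, "az": 56.8, "jaw": 0.71}, {"x": 6.55, "y": -11.45, "z": 0, "ax": 0, "ay": 0, "az": 63.9, "jaw": 0.71}, {"x": 7.95, "y": -12.1, "z": 0, "ax": 0, "ay": 0, "az": 71, "jaw": 0.71}, {"x": 9.45, "y": -12.55, "z": 0, "ax": 0, "ay": 0, "az": 78.1, "jaw": 0.71}, {"x": 10.95, "y": -12.85, "z": 0, "ax": 0, "ay": 0, "az": 85.2, "jaw": 0.71}]}}

```text
clock: 29.6
tool_pos: [0.489, -0.172, 0.2644]
ee_rot: [[0.973, -0.231, 0.0], [-0.231, -0.973, -0.001], [0.001, 0.0, -1.0]]
wrist_force: [0.8, -0.8, -0.4]
width: 0.0271
gripper_force: 0.4
```

Emit:
{"name": "apply_moves", "arguments": {"series": [{"x": 0, "y": -0.4, "z": 0, "ax": 0, "ay": 0, "az": 2, "jaw": 0.71}, {"x": 0.03, "y": -0.8, "z": 0, "ax": 0, "ay": 0, "az": 4, "jaw": 0.71}, {"x": 0.05, "y": -1.1, "z": 0, "ax": 0, "ay": 0, "az": 4.8, "jaw": 0.71}, {"x": 0.05, "y": -1.1, "z": 0, "ax": 0, "ay": 0, "az": 4.8, "jaw": 0.71}]}}

```text
clock: 30.1
tool_pos: [0.4922, -0.1616, 0.2641]
ee_rot: [[0.952, -0.307, 0.0], [-0.307, -0.952, -0.0], [0.0, -0.0, -1.0]]
wrist_force: [-0.2, -0.6, 0.7]
width: 0.0273
gripper_force: 0.0
```

Emit:
{"name": "apply_moves", "arguments": {"series": [{"x": 0, "y": -0.15, "z": 0, "ax": 0, "ay": 0, "az": 0, "jaw": 0.71}, {"x": 0, "y": -0.15, "z": 0, "ax": 0, "ay": 0, "az": 0, "jaw": 0.71}]}}

```text
clock: 30.35
tool_pos: [0.4926, -0.1603, 0.264]
ee_rot: [[0.952, -0.307, 0.0], [-0.307, -0.952, -0.0], [0.0, 0.0, -1.0]]
wrist_force: [-0.8, -1.0, 0.4]
width: 0.0274
gripper_force: 0.1
```

Emit:
{"name": "apply_moves", "arguments": {"series": [{"x": 0, "y": -0.15, "z": 0, "ax": 0, "ay": 0, "az": 0, "jaw": 0.71}, {"x": 0, "y": -0.15, "z": 0, "ax": 0, "ay": 0, "az": 0, "jaw": 0.71}]}}

```text
clock: 30.6
tool_pos: [0.493, -0.1587, 0.2639]
ee_rot: [[0.952, -0.308, -0.0], [-0.308, -0.952, 0.0], [-0.0, -0.0, -1.0]]
wrist_force: [0.3, -0.4, 0.8]
width: 0.027
gripper_force: 0.1
```

Emit:
{"name": "apply_moves", "arguments": {"series": [{"x": 0, "y": -0.15, "z": 0, "ax": 0, "ay": 0, "az": 0, "jaw": 0.71}, {"x": 0, "y": -0.15, "z": 0, "ax": 0, "ay": 0, "az": 0, "jaw": 0.71}]}}

```text
clock: 30.85
tool_pos: [0.4935, -0.1573, 0.2639]
ee_rot: [[0.952, -0.308, 0.0], [-0.308, -0.952, 0.0], [-0.0, -0.0, -1.0]]
wrist_force: [-0.4, -0.3, -0.3]
width: 0.0277
gripper_force: 0.1
```

Emit:
{"name": "apply_moves", "arguments": {"series": [{"x": 0, "y": -0.2, "z": 0, "ax": 0, "ay": 0, "az": 0, "jaw": 0.71}, {"x": 0, "y": -0.2, "z": 0, "ax": 0, "ay": 0, "az": 0, "jaw": 0.71}]}}

```text
clock: 31.1
tool_pos: [0.4941, -0.1554, 0.264]
ee_rot: [[0.952, -0.308, 0.0], [-0.308, -0.952, 0.0], [0.0, -0.0, -1.0]]
wrist_force: [0.4, -0.7, -0.2]
width: 0.0271
gripper_force: 0.0
```

Emit:
{"name": "apply_moves", "arguments": {"series": [{"x": 0, "y": -0.2, "z": 0, "ax": 0, "ay": 0, "az": 0, "jaw": 0.71}, {"x": 0, "y": -0.2, "z": 0, "ax": 0, "ay": 0, "az": 0, "jaw": 0.71}]}}

```text
clock: 31.35
tool_pos: [0.4944, -0.1544, 0.2639]
ee_rot: [[0.951, -0.308, -0.001], [-0.308, -0.951, -0.002], [-0.0, 0.002, -1.0]]
wrist_force: [-2.5, -5.8, -1.5]
width: 0.0273
gripper_force: 3.7
```

Run:
```python
from h import *
go(.493,-.16,.264)
c2,S=get("scene"); bb(S,(.493,-.161),.02,.281,.3,"grip"); cv2.imwrite("pics/c8.png",cv2.resize(c2["frame"][110:300,260:440],None,fx=3,fy=3))
```

```text
go [ 0.04  0.58 -0.01] az 0 at [ 0.4944 -0.1544  0.2639] xang -18.0 tilt [-7.0e-04 -1.8e-03 -1.0e+00] w 0.0273 F [-2.5 -5.8 -1.5] t 31.35
grip 60 bb [ 0.4899 -0.1612  0.2903] size [0.02  0.04  0.018] med [ 0.4879 -0.1707  0.2888] mean [ 0.4882 -0.1664  0.2894]
```

View pics/c8.png

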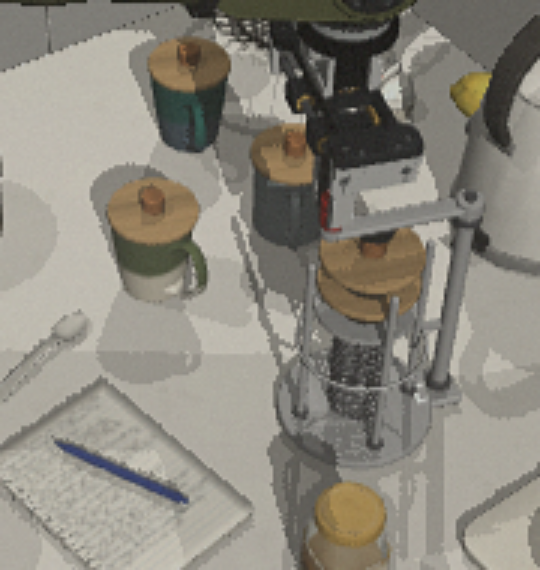

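Arm over the stack, and the stop has been touched. The grey mug seems to have shifted slightly ((288,142) → (295,140)), so I'll check it after pressing home and withdrawing.

Emit:
{"name": "apply_moves", "arguments": {"series": [{"x": 0, "y": -0.25, "z": 0, "ax": 0, "ay": 0, "az": 0, "jaw": 0.71}, {"x": 0, "y": -0.25, "z": 0, "ax": 0, "ay": 0, "az": 0, "jaw": 0.71}]}}

```text
clock: 31.65
tool_pos: [0.4946, -0.154, 0.2639]
ee_rot: [[0.951, -0.31, -0.002], [-0.31, -0.951, -0.005], [-0.0, 0.006, -1.0]]
wrist_force: [-7.6, -20.2, -0.8]
width: 0.0277
gripper_force: 11.0
```

Emit:
{"name": "apply_moves", "arguments": {"series": [{"x": 0, "y": 0.35, "z": 0, "ax": 0, "ay": 0, "az": 0, "jaw": 0.65}, {"x": 0, "y": 0.5, "z": 0, "ax": 0, "ay": 0, "az": 0, "jaw": 0.45}, {"x": 0, "y": 0.5, "z": 0, "ax": 0, "ay": 0, "az": 0, "jaw": 0.45}, {"x": 0, "y": 0.5, "z": -4, "ax": 0, "ay": 0, "az": 0, "jaw": 0.45}, {"x": 0, "y": 0.5, "z": -10, "ax": 0, "ay": 0, "az": 0, "jaw": 0.45}, {"x": -6, "y": 0.5, "z": -12, "ax": 0, "ay": 0, "az": 0, "jaw": 0.45}, {"x": -12, "y": 0.5, "z": -12, "ax": 0, "ay": 0, "az": 0, "jaw": 0.45}, {"x": -12, "y": 0.5, "z": -12, "ax": 0, "ay": 0, "az": 0, "jaw": 0.45}]}}

```text
clock: 32.65
tool_pos: [0.3776, -0.1179, 0.3854]
ee_rot: [[0.952, -0.307, 0.004], [-0.307, -0.952, -0.001], [0.004, 0.0, -1.0]]
wrist_force: [-0.7, -0.4, 0.7]
width: 0.0517
gripper_force: 0.0
```

Run:
```python
from h import *
c,W=get("wrist"); c2,S=get("scene")
for n,X in (("wrist",W),("scene",S)):
    bb(X,(.493,-.161),.03,.281,.3,"grip"); bb(X,(.637,.08),.065,.096,.107,"greydisc"); bb(X,(.637,.08),.035,.115,.13,"greyknob"); bb(X,(.4615,.079),.055,.103,.112,"greenlid"); bb(X,(.62,.2588),.055,.103,.112,"teallid")
cv2.imwrite("pics/m9.png",cv2.resize(np.vstack([c["frame"],c2["frame"]]),(480,600)))
```

```text
grip 634 bb [ 0.4934 -0.1574  0.285 ] size [0.021 0.021 0.008] med [ 0.4932 -0.1571  0.2863] mean [ 0.4932 -0.1572  0.2862]
greydisc 3510 bb [0.6286 0.0782 0.1015] size [0.083 0.092 0.011] med [0.6249 0.0771 0.101 ] mean [0.6265 0.0781 0.1009]
greyknob 336 bb [0.6327 0.0784 0.1183] size [0.023 0.024 0.006] med [0.6324 0.0772 0.1188] mean [0.6323 0.0775 0.1187]
greenlid 3085 bb [0.4612 0.0784 0.1075] size [0.092 0.092 0.009] med [0.4628 0.0747 0.1064] mean [0.4622 0.0766 0.1063]
teallid 1493 bb [0.6126 0.2434 0.1059] size [0.078 0.06  0.006] med [0.6051 0.2352 0.1056] mean [0.6064 0.2371 0.1056]
grip 54 bb [ 0.4943 -0.159   0.287 ] size [0.023 0.02  0.011] med [ 0.493  -0.161   0.2868] mean [ 0.4934 -0.1606  0.2864]
greydisc 409 bb [0.6334 0.0787 0.1015] size [0.09  0.094 0.011] med [0.6292 0.0708 0.1024] mean [0.6314 0.0738 0.1023]
greyknob 37 bb [0.6325 0.076  0.1201] size [0.025 0.024 0.01 ] med [0.6317 0.0728 0.1183] mean [0.632  0.075  0.1193]
greenlid 455 bb [0.4612 0.0773 0.1075] size [0.091 0.092 0.009] med [0.4579 0.0707 0.1075] mean [0.4603 0.0738 0.1074]
teallid 47 bb [0.5885 0.2695 0.1075] size [0.027 0.065 0.009] med [0.5848 0.2684 0.1064] mean [0.585  0.2681 0.1068]
```

View pics/m9.png

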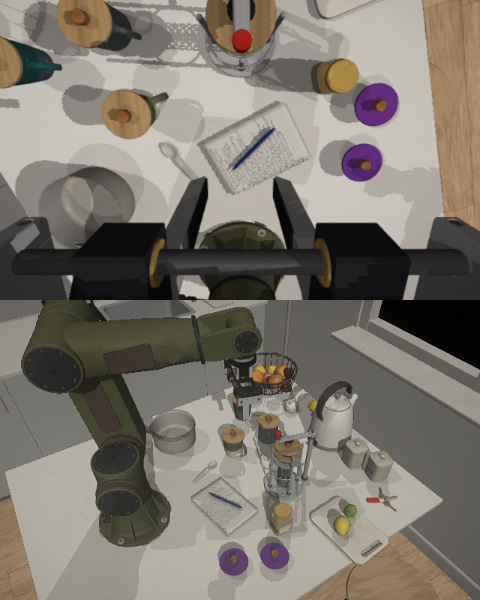

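Arm closed, grip at (242,40). The grey lid's knob is about 5 mm from where it was, so I check that lid against its mug's body, with green as control.

```bash
cat > chk.py <<'E'
from h import *
from scipy.optimize import least_squares
def body(X,c,r0,name,zl=.035,zh=.085):
    P=X.reshape(-1,3); P=P[(P[:,2]>zl)&(P[:,2]<zh)]
    for k in range(5):
        q=P[abs(np.hypot(*(P[:,:2]-c).T)-r0)<(.014 if k<2 else .006)]
        s=least_squares(lambda p:np.hypot(*(q[:,:2]-p).T)-r0,c,loss="soft_l1",f_scale=.001); c=s.x
    print(name,len(q),c.round(4))
if __name__=="__main__":
    c,S=get("scene"); w,W=get("wrist")
    for n,X in(("scene",S),("wrist",W)):
        body(X,np.array([.632,.078]),.040,n+" grey"); body(X,np.array([.4615,.078]),.042,n+" green")
        bb(X,(.6325,.077),.02,.115,.13,"greyknob");bb(X,(.4615,.078),.02,.12,.13,"greenknob")
    P=S.reshape(-1,3); q=P[(np.hypot(P[:,0]-.632,P[:,1]-.078)<.047)&(P[:,2]>.097)&(P[:,2]<.106)]
    A=np.c_[q[:,:2],np.ones(len(q))]; print("grey tilt deg",np.degrees(np.linalg.lstsq(A,q[:,2],rcond=None)[0][:2]))
E
python3 chk.py
```

```text
scene grey 236 [0.6344 0.0774]
scene green 230 [0.464  0.0837]
greyknob 33 bb [0.6333 0.0763 0.1197] size [0.022 0.023 0.008] med [0.6329 0.0761 0.1198] mean [0.6328 0.0758 0.1197]
greenknob 39 bb [0.4619 0.0764 0.125 ] size [0.023 0.022 0.009] med [0.462  0.0762 0.1246] mean [0.4611 0.0752 0.1248]
wrist grey 808 [0.6325 0.0775]
wrist green 201 [0.46   0.0842]
greyknob 340 bb [0.6328 0.0783 0.1181] size [0.023 0.023 0.006] med [0.6321 0.0774 0.1188] mean [0.6322 0.0773 0.1186]
greenknob 246 bb [0.4613 0.0777 0.1233] size [0.023 0.023 0.006] med [0.4613 0.0769 0.1242] mean [0.4613 0.0772 0.1241]
grey tilt deg [0.40527895 0.58730663]
```

The grey mug shifted by about 5 mm and carried its lid with it: mug body at (0.6335, 0.0775), lid at (0.633, 0.077), level. Everything is in place, so I hand in.

```bash
python3 -c "
from station import *
print(job_done())"
```

```text
the job is handed in; nothing more can be done
None
```

I swung the hold-down arm open, put a flat, centred lid on each of the three mugs present (green, teal, grey), and swung it fully closed over the two lids left; the grey mug ended up about 5 mm from its first position, with its lid still centred and level, and the job is handed in.

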